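Draw the piston from a batter depositor's cylinder with the T-handled puller

TASK

Strip the batter depositor for washing: take the T-handled piston puller from its holder, screw it into the tapped piston in the manifold, feeling the thread in with a light push (under 20 N) and turning clockwise until its collar sits home on the piston, which stays at the bottom of its cylinder meanwhile; do not overtighten the thread or spin the piston round in its seal. Then draw the piston straight up out of its cylinder with the puller and stand it gently upright in the small empty aluminium wash tray, with the puller still screwed home, and let go. Leave the blanking plug in the other cylinder and the tins and scraper alone.

Things in the scene. Friction and masses are not known exactly. Their poses are not given: they have to be found in the camera images.
- puller_grip (a point): Centre of the flat cross-handle of the stainless T-handled piston puller. The cross-handle is a flat-sided bar 14 mm thick (x), 110 mm long (y) and 20 mm high (z). The puller's z axis runs up its shank, which is 14 mm in diameter. The puller (0.42 kg) starts upright in its holder.
- puller_seat (a point): On the puller's axis, at the underside of its collar (40 mm diameter, 8 mm high), 70 mm below puller_grip. Axes as for puller_grip. The puller is fully home when this point meets piston_mouth; screwed in, it has about 1 mm of axial play.
- puller_nose (a point): Bottom end of the puller's threaded nose, 20 mm below puller_seat. The nose tapers to 10 mm at this end. Its thread is coarse, right-handed, two-start and round (29 mm over the thread, lead 24 mm a turn: clockwise seen from above screws it in); it runs from the collar to about 16 mm below it.
- piston_mouth (a point): Centre of the tapped blind hole (31 mm wide, 22 mm deep) in the top face of the white plastic piston (50 mm diameter, 45 mm high, 0.22 kg; its underside lies 45 mm below this point). z points up along its axis. The piston stands on the floor of one of the manifold's two upright cylinders, its top 6 mm below the deck.
- piston: The piston; origin at the centre of its underside. A rubber lip seal in the cylinder resists drawing it with 10 to 15 N over the first 20 mm and turning it with some 0.3 N m. How the threads lie is not known: the nose drops in freely until they meet, with the collar still 4 to 16 mm up, then stops dead; clockwise turning (1 to 4.8 rad) draws it home.
- piston_rim (a point): A point at the edge of the piston's top face, 22 mm from piston_mouth; it shows whether the piston is being spun round.
- deck (a point): Centre of the flat top (the deck) of the stainless manifold block, 100 mm above the bench. The block is 120 mm (x) by 240 mm (y), fixed in a bench cradle, with two vertical cylinders 51 mm deep and 51.6 mm wide, centred 55 mm to either side of this point along y. One holds the piston, the other the blanking plug.
- manifold: The depositor manifold in its cradle (fixed). Origin under its centre on the bench, axes as for deck.
- blank_top (a point): Top face of the white blanking plug (50 mm diameter, no hole, a round knob 26 mm wide and 16 mm high on top) in the other cylinder. Stays where it is.
- blank: The same blanking plug; origin under its centre. Stays where it is.
- holder: Grey holder block (76 mm square, 40 mm high, fixed to the bench, on a 100 mm plate) in which the puller stands, its collar resting on the top. Origin under its centre.
- tray_in (a point): Centre of the inner floor (4 mm above the bench) of the fixed aluminium wash tray, 170 mm (x) by 200 mm (y) and 28 mm high, walls 4 mm thick; it stands alone, nearer than the stack of large baking sheets.
- tray: The same wash tray; origin under its centre on the bench.
- puller: The puller; origin at the underside of its collar (as puller_seat). A light push of some 4 N suffices while turning. It sinks 3.8 mm for each radian turned; once the collar is home it sinks no further, push and torque rise at once (about 0.1 N m is snug), and some 0.3 rad more begins to spin the piston. The thread holds by friction when let go and when pulled.
- cake_tin_mid (a point): Middle of a loose round aluminium cake tin, 112 mm wide, 45 mm high. Bystander.
- loaf_tin_mid (a point): Middle of a loose dark loaf tin, 75 by 140 by 45 mm. Bystander.
- scraper: A loose dough scraper lying on the bench, 120 by 85 mm, 20 mm high. Bystander.
There are look-alikes about, which are no part of the job. Leave any yellow look-alike of the puller alone.

How it is judged:
On the way, in this order (a step that is already met when the one before it is completed fails the run):
1. the puller is screwed home in the piston, which still rests (within 1 mm) on the floor of its cylinder: collar within 1.2 mm of the piston's top (z of puller_seat in the frame of piston_mouth below 0.0012 m and distance between puller_seat and piston_mouth below 0.003 m and angle between the z axis of puller_seat and the z axis of piston_mouth, either way round below 0.06 rad and z of piston_mouth in the frame of manifold below 0.095 m), for 0.2 s.
2. the piston is drawn clear above the manifold by the puller (z of piston_mouth in the frame of deck above 0.048 m and distance between puller_seat and piston_mouth below 0.0035 m and angle between piston_mouth's own z axis and vertical below 0.2 rad), for 0.1 s.
At the end, for the whole second after the job is handed in: The piston stands upright (within 0.08 rad) on the floor of the wash tray, wholly inside its walls, with the puller still screwed home in it (collar within 3.5 mm of the piston's top, so within the thread's play), released and at rest (x of piston_mouth in the frame of tray_in between -0.058 and 0.058 m and y of piston_mouth in the frame of tray_in between -0.073 and 0.073 m and z of piston_mouth in the frame of tray_in between 0.042 and 0.048 m and angle between piston_mouth's own z axis and vertical below 0.08 rad and distance between puller_seat and piston_mouth below 0.0035 m and angle between puller_seat's own z axis and vertical below 0.12 rad and linear speed of each of piston, puller below 0.02 m/s); the robot touches nothing.
It fails at once if the thread is forced or overtightened: more than 45 N in all between puller and piston while the piston is in its cylinder (contact force between puller and piston above 45 N and distance of piston_mouth from where it was at the start of the episode below 0.02 m).
It fails at once if the piston is spun round in its seal: its rim turned by more than 8 mm while it is down in the cylinder (distance of piston_rim from where it was at the start of the episode above 0.008 m and distance of piston_mouth from where it was at the start of the episode below 0.003 m).
It fails at once if the piston is banged down: more than 60 N between piston and tray (contact force between piston and tray above 60 N).
It fails at once if the manifold is knocked with the puller (over 30 N), or the piston is rammed down or dragged crooked in its cylinder (over 52 N, of which the seal's own grip makes some 23 N) (contact force between puller and manifold above 30 N or contact force between piston and manifold above 52 N).
It fails at once if the blanking plug is shifted by more than 4 mm, or a tin or the scraper by more than 15 mm (distance of blank_top from where it was at the start of the episode above 0.004 m or distance of any of cake_tin_mid, loaf_tin_mid, scraper from where it was at the start of the episode above 0.015 m).
It also fails if it takes over 72 s, if anything falls off the work surface, if the arm or the gripper's body presses on something with over 40 N, if the wrist force passes 120 N, or if a joint passes its speed limit or range.

ROBOT

A 6-joint arm with a two-finger parallel gripper is mounted at the origin on the work surface. World frame = base frame: x ahead of the robot, y to its left, z up, the work surface at z = 0. Lengths are in m, angles in rad, forces in N, time in s.
With the tool pointing down it reaches from about 0.35 to 1 m from the base axis. Payload 7.1 kg.
Tool frame: the origin (TCP) lies on the centre line of the jaws, within the pads' length; the fingertips stand 11 mm ahead of it and the grasp point (between the pads) lies 8 mm behind it; z points along the fingers, y is the line along which they close (so a half turn about z gives the same grasp; the last joint's range is limited). The gripper opens to 85 mm and grips with 20 to 120 N. Pads are 22 mm wide; open, the fingers measure 114 mm over their backs; the gripper's body (76 mm by 85 mm) begins 54 mm behind the grasp point. The pads swing forward as they close: fully open they stand 13 mm farther back than shut.
Start: joints at [-1.245, 0.423, 1.63, -0, 1.089, -0.019], TCP at [0.211, -0.588, 0.203] pointing down, gripper open.
Joint ranges: [-3, 3], [-0.9, 2.11], [0.09, 2.58], [-1.31, 4.45], [0.11, 2.69], [-2.54, 2.54]. Speed limits (rad/s): [2.39, 2.39, 3.01, 3.14, 3.14, 3.14].

INTERFACE

Orientations are given as a rotation vector (axis times angle).
In Python, from workcell import robot gives the robot as it stands. The module is installed in compiled form; this text tells all that it offers.
- The arm moves only by the shell command python3 -m creep 'ROWS' [FORCE]. ROWS is JSON, a list of rows, each an object with "delta_pos": the shift along the tool's x, y, z in mm, a list of three; "dr": the turn, a rotation vector about the tool's x, y, z in degrees, a list of three; "fingers": the finger opening in mm, from 0 to 85.4. A call has 1 to 8 rows; each row is the pose to reach, as a shift and turn from the pose commanded when the call began, along the tool's axes at that moment; what a row does not reach only later rows make up. A row lasts 1/10 s, in which the tool goes at most 50 mm and 8.59 degrees, less where a joint would pass 70% of its speed; a pose out of reach is approached as far as the arm can. A call with a gripper value outside its range is refused whole. The fingers move at their own pace and stop on an object; FORCE is the grip in N (left out, the last holds). Time passes only in rows, so rows that repeat a pose let the fingers close. It gives the time, the measured TCP pose, the force, the opening and the grip force at its end, in the units of the state.
- robot.read_state(): the state, without advancing time (a new reading comes with each control period).
- robot.grab_frame(name): name is "scene" or "top"; returns (picture, depth): 384x512x3 uint8, red, green, blue; 384x512 float32, m along the optical axis (not along the pixel's ray), 0 where there is no reading.
- robot.calibration(name): a dict with "K" (3x3 intrinsics, pixels), "view" (4x4, takes a point from world to camera coordinates). Camera axes: x right, y down, z forward; pixel columns grow to the right and rows downward; lengths in m; the calibration is good to about 2 mm. A picture is of the moment at which its call begins. calibration takes no time and is no camera call.
- robot.hand_in(): hands the job in; it is judged then, once.
The state is a dict: "time": time; "joints": joint angles; "dq": joint speeds; "tau": joint torques, N m; "eef_pos": TCP position; "tcp_rot": TCP orientation; "wrist_force": force on the tool from outside, world axes, zero at the start; "ft_torque": the same for the moment, N m; "grip_width": finger opening in m; "finger_force": force on a finger pad.
Only numpy, scipy, OpenCV 4.12 (cv2) and the standard library are available. Lean on these libraries where they do the work, as an engineer would, in place of code of your own. Each camera call takes 0.05 s, during which the arm holds its last target. There are 200 camera calls.

## Working session

There is one attempt and no reset: what is moved stays moved. The work goes in short steps, Python scripts to look and compute and a shell command to move; the robot and the scene stay as the last step left them, time stands still between calls to the robot, and variables do not carry over. Pictures are saved under pics/ and viewed, at most 10 in all, crops included, and the job is handed in when it is done.

```bash
mkdir -p pics; cat > h.py <<'E'
import numpy as np,cv2
from workcell import robot
def grab(n):
    p,d=robot.grab_frame(n); c=robot.calibration(n); return p,d,np.array(c["K"]),np.array(c["view"])
def pts(d,K,V):
    v,u=np.mgrid[:d.shape[0],:d.shape[1]]
    P=np.stack([(u-K[0,2])/K[0,0]*d,(v-K[1,2])/K[1,1]*d,d],-1)
    return (P-V[:3,3])@V[:3,:3]
def save(f,p,s=1): cv2.imwrite(f,cv2.resize(p[...,::-1],None,fx=s,fy=s,interpolation=cv2.INTER_CUBIC))
E
python3 - <<'E'
from h import *
for n in("scene","top"):
    p,d,K,V=grab(n); save(f"pics/{n}0.png",p,1.5); np.savez(n+"0",p=p,d=d,K=K,V=V)
    print(n,K.round(1).tolist(),V.round(3).tolist())
s=robot.read_state(); print(s)
E
```

```text
scene [[485.5, 0.0, 244.9], [0.0, 485.5, 183.4], [0.0, 0.0, 1.0]] [[0.717, 0.697, 0.005, -0.382], [0.528, -0.538, -0.657, -0.203], [-0.455, 0.474, -0.754, 1.547], [0.0, 0.0, 0.0, 1.0]]
top [[433.6, 0.0, 254.6], [0.0, 433.6, 192.2], [0.0, 0.0, 1.0]] [[-0.021, -1.0, 0.002, 0.028], [-0.997, 0.021, -0.068, 0.521], [0.068, -0.003, -0.998, 1.224], [0.0, 0.0, 0.0, 1.0]]
{'time': 0.1, 'joints': array([-1.24498669e+00,  4.23797151e-01,  1.63062529e+00, -1.57962446e-05,
        1.08856134e+00, -1.89474513e-02]), 'dq': array([ 3.21307156e-05, -1.52975877e-03, -1.84205564e-03, -8.36398583e-04,
        6.29360119e-04, -1.97115707e-03]), 'tau': array([-1.99410974e-04, -5.58427584e+01, -2.82444173e+01, -1.03365728e-04,
        2.98527222e-03, -1.14333716e-05]), 'eef_pos': array([ 0.21111049, -0.5877011 ,  0.2022984 ]), 'tcp_rot': array([-3.09367861e+00, -5.38641110e-01,  3.55522061e-04]), 'wrist_force': array([-0.629034  ,  0.24189298, -0.43641327]), 'ft_torque': array([0.02567081, 0.04126249, 0.02675707]), 'finger_force': 0.0, 'grip_width': 0.08536643753296669}
```

View pics/scene0.png

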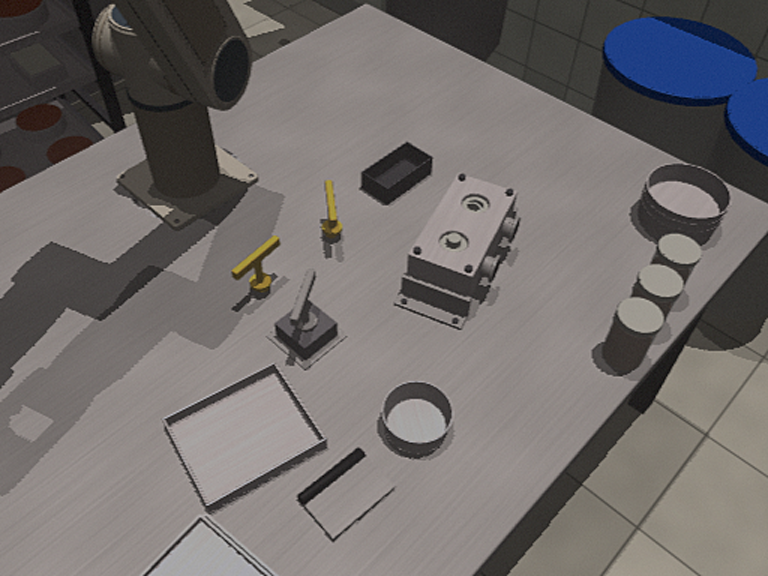

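View pics/top0.png

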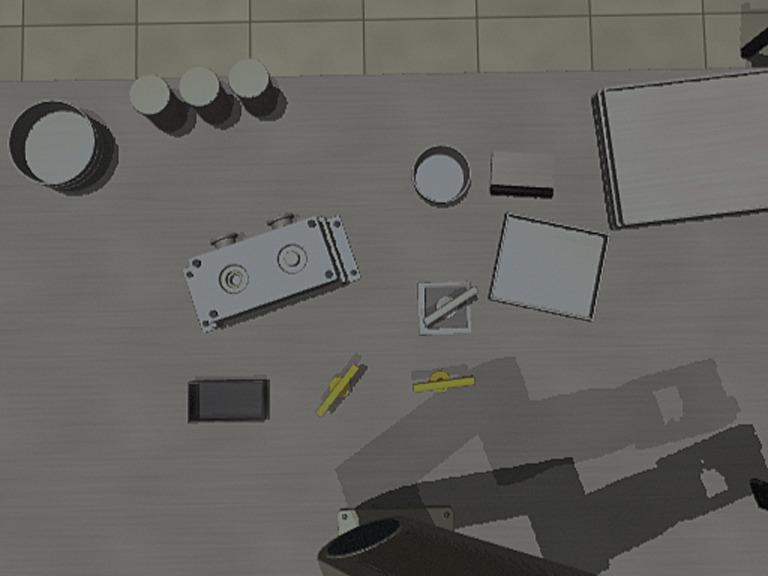

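The steel puller stands in the grey holder at top (450,306) / scene (303,305). Candidates for it are that one and the yellow look-alikes at top (340,388) and (443,383). The bores are at top (234,279) and (292,258), and the tray is at top (550,266); the alternative to the tray is the baking sheets at (690,150). I choose the stainless puller in the grey holder, and will check it and both bores in one crop.

```bash
python3 - <<'E'
from h import *
T=np.load("top0.npz");p,d,K,V=[T[k] for k in"pdKV"]
S=np.load("scene0.npz")
a=cv2.resize(p[135:230,115:330],None,fx=3.4,fy=3.4,interpolation=cv2.INTER_CUBIC)
b=cv2.resize(S['p'][110:250,170:360],(a.shape[1]//2,270)) 
c=np.zeros((270,a.shape[1],3),np.uint8); c[:,:b.shape[1]]=b
save("pics/crop.png",cv2.convertScaleAbs(np.vstack([a,c]),alpha=1.5))
X=pts(d,K,V)
def reg(X,c0,c1,r0,r1,z0,z1):
    R=X[r0:r1,c0:c1].reshape(-1,3);return R[(R[:,2]>z0)&(R[:,2]<z1)]
def rect(R):
    (c,s,a)=cv2.minAreaRect((R[:,:2]*1000).astype(np.float32)); return np.round(c,1),np.round(s,1),round(a,1),R[:,2].mean().round(4),len(R)
print("handle",rect(reg(X,270,330,180,225,.105,.14)))
print("holder",rect(reg(X,270,330,180,225,.03,.045)))
R=reg(X,110,250,135,225,.09,.106);print("deck",rect(R))
for n in((155,186),(195,172)):
    print(n,[(X[n[1],n[0]+i]*1000).round(0).tolist() for i in range(-14,15,2)])
print("tray rim",rect(reg(X,315,415,135,220,.02,.035)), "floor",rect(reg(X,325,405,140,214,-.003,.009)))
Y=pts(S['d'],S['K'],S['V'])
print("S handle",rect(reg(Y,180,230,170,230,.103,.14)))
print("S deck",rect(reg(Y,260,350,110,200,.095,.106)))
E
```

```text
handle (array([ 482.4, -101.1]), array([ 14., 110.]), 31.5, np.float64(0.1201), 227)
holder (array([ 482.4, -126.6]), array([ 76. , 126.8]), 0.2, np.float64(0.0407), 461)
deck (array([566.4, 234.2]), array([143.7, 240.7]), 18.0, np.float64(0.1003), 3793)
(155, 186) [[539.0, 322.0, 97.0], [539.0, 315.0, 102.0], [539.0, 310.0, 99.0], [539.0, 306.0, 93.0], [539.0, 301.0, 92.0], [540.0, 298.0, 83.0], [540.0, 292.0, 85.0], [541.0, 290.0, 72.0], [541.0, 285.0, 70.0], [540.0, 278.0, 74.0], [539.0, 270.0, 87.0], [538.0, 263.0, 95.0], [538.0, 257.0, 98.0], [537.0, 251.0, 103.0], [537.0, 245.0, 104.0]]
(195, 172) [[574.0, 213.0, 102.0], [574.0, 208.0, 101.0], [575.0, 203.0, 96.0], [574.0, 198.0, 97.0], [575.0, 193.0, 93.0], [573.0, 186.0, 108.0], [572.0, 180.0, 111.0], [572.0, 174.0, 113.0], [572.0, 169.0, 112.0], [573.0, 165.0, 101.0], [574.0, 161.0, 94.0], [574.0, 156.0, 90.0], [573.0, 149.0, 98.0], [572.0, 143.0, 106.0], [573.0, 138.0, 101.0]]
tray rim (array([ 583.8, -318.4]), array([220.5, 230.9]), 76.7, np.float64(0.0277), 520) floor (array([ 562.5, -304.8]), array([235.5, 214.3]), 88.8, np.float64(0.0039), 4960)
S handle (array([ 482.9, -104.5]), array([ 16.2, 110.6]), 31.6, np.float64(0.1173), 268)
S deck (array([554.9, 228. ]), array([121.2, 245.7]), 17.9, np.float64(0.1), 2478)
```

View pics/crop.png

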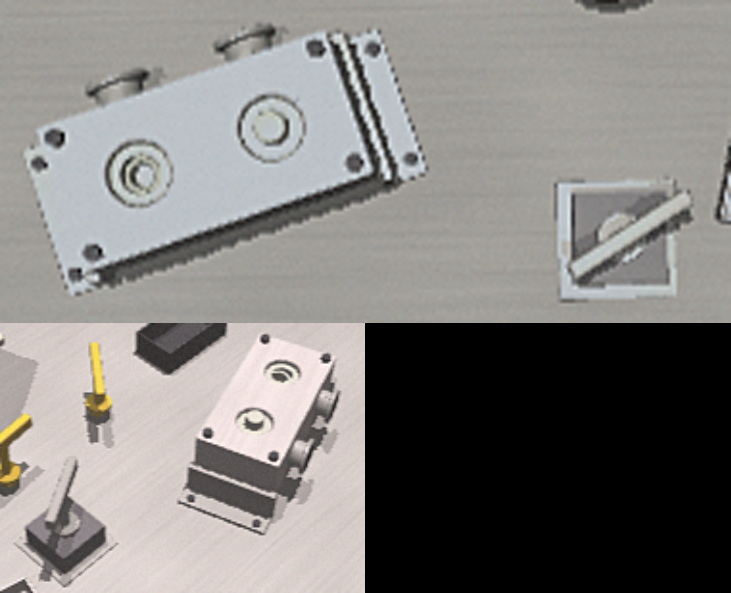

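The crop shows the stainless puller in the grey holder, the tapped piston in the left bore (top px 156,186), and the knobbed blank in the right bore (194,172).

```bash
cat >> h.py <<'E'
from scipy.spatial.transform import Rotation as Ro
def ray(u,v,K,V,z):
    r=V[:3,:3].T@np.array([(u-K[0,2])/K[0,0],(v-K[1,2])/K[1,1],1]); o=-V[:3,:3].T@V[:3,3]
    return (o+r*(z-o[2])/r[2])*1000
def want(x,y,z,yaw):
    "mm, deg (world heading of tool y); prints tool-frame shift and turn to tool straight down"
    s=robot.read_state(); R=Ro.from_rotvec(s['tcp_rot']); M=R.as_matrix()
    a=np.radians(yaw); t=np.array([[-np.sin(a),np.cos(a),0],[np.cos(a),np.sin(a),0],[0,0,-1]]).T
    print("shift",(M.T@(np.array([x,y,z])-s['eef_pos']*1000)).round(1),"turn",np.degrees((R.inv()*Ro.from_matrix(t)).as_rotvec()).round(1),"z down",M[:,2].round(4),"yaw",np.degrees(np.arctan2(M[1,1],M[0,1])).round(1),"q",np.degrees(s['joints']).round(0))
E
python3 - <<'E'
from h import *
for n,cs in(("top",((156,186),(194,172))),("scene",((316,135),(302,160)))):
    T=np.load(n+"0.npz");p,d,K,V=[T[k] for k in"pdKV"]
    g=cv2.resize(cv2.cvtColor(p,cv2.COLOR_RGB2GRAY),None,fx=4,fy=4,interpolation=cv2.INTER_CUBIC)
    for c in cs:
        r=14;sub=g[4*(c[1]-r):4*(c[1]+r),4*(c[0]-r):4*(c[0]+r)]
        m=cv2.adaptiveThreshold(sub,255,cv2.ADAPTIVE_THRESH_MEAN_C,cv2.THRESH_BINARY_INV,41,8)
        for k in cv2.findContours(m,cv2.RETR_LIST,cv2.CHAIN_APPROX_NONE)[0]:
            if len(k)<60: continue
            e=cv2.fitEllipse(k); u,v=c[0]-r+(e[0][0]-1.5)/4,c[1]-r+(e[0][1]-1.5)/4
            print(n,c,"axes px",np.round(np.array(e[1])/4,1),(round(u,1),round(v,1)),"z100",ray(u,v,K,V,.1)[:2].round(1),"z94",ray(u,v,K,V,.094)[:2].round(1))
    # bolts-free deck rectangle from depth, tightly connected
    X=pts(d,K,V); m=((abs(X[...,2]-.1)<.004)&(X[...,1]>.08)&(X[...,1]<.4)).astype(np.uint8)
    m=cv2.morphologyEx(m,cv2.MORPH_OPEN,np.ones((7,7))); R=X[m>0]
    print(n,"deck",cv2.minAreaRect((R[:,:2]*1000).astype(np.float32)))
    m=((X[...,2]<.007)&(X[...,2]>.002)).astype(np.uint8);m=cv2.morphologyEx(m,cv2.MORPH_OPEN,np.ones((9,9)))
    N,L,st,ce=cv2.connectedComponentsWithStats(m)
    for i in range(1,N):
        if st[i,4]>800: print("floor",cv2.minAreaRect((X[L==i][:,:2]*1000).astype(np.float32)))
want(482.4,-101.1,203,31.5)
E
```

```text
top (156, 186) axes px [7.3 8.6] (156.7, 186.4) z100 [537.  278.9] z94 [537.5 280.2]
top (156, 186) axes px [ 8.2 10.4] (154.4, 186.0) z100 [538.2 285.1] z94 [538.7 286.4]
top (156, 186) axes px [19.1 19.4] (155.5, 185.6) z100 [539.2 282.1] z94 [539.8 283.5]
top (194, 172) axes px [ 9.9 10.4] (194.4, 172.1) z100 [573.4 177.6] z94 [574.1 178.4]
top (194, 172) axes px [19.4 19.7] (194.5, 172.2) z100 [573.1 177.4] z94 [573.8 178.2]
top deck ((0.0, 0.0), (0.0, 0.0), 0.0)
scene (316, 135) axes px [4.2 8.8] (315.1, 137.7) z100 [542.3 269.8] z94 [538.8 275.3]
scene (316, 135) axes px [4.1 9.2] (317.5, 135.4) z100 [541.1 282.1] z94 [537.6 287.6]
scene (316, 135) axes px [13.4 18.7] (316.5, 135.9) z100 [540.4 278.5] z94 [536.9 283.9]
scene (302, 160) axes px [ 6.4 10.8] (301.4, 162.2) z100 [575.5 170.6] z94 [572.3 175.4]
scene (302, 160) axes px [15.2 19.7] (301.9, 161.4) z100 [574.6 173.8] z94 [571.4 178.6]
scene deck ((554.8566284179688, 227.96722412109375), (119.94274139404297, 243.02381896972656), 17.686494827270508)
shift [ 4.198e+02 -3.663e+02 -2.000e-01] turn [-1.000e-01 -1.000e-01 -1.017e+02] z down [-5.0e-04  1.3e-03 -1.0e+00] yaw -70.2 q [-71.  24.  93.  -0.  62.  -1.]
```

```bash
python3 -m creep '[{"delta_pos":[420,-366,0],"dr":[0,0,-101.7],"fingers":85},{"delta_pos":[420,-366,0],"dr":[0,0,-101.7],"fingers":85},{"delta_pos":[420,-366,0],"dr":[0,0,-101.7],"fingers":85},{"delta_pos":[420,-366,0],"dr":[0,0,-101.7],"fingers":85},{"delta_pos":[420,-366,0],"dr":[0,0,-101.7],"fingers":85},{"delta_pos":[420,-366,0],"dr":[0,0,-101.7],"fingers":85},{"delta_pos":[420,-366,0],"dr":[0,0,-101.7],"fingers":85},{"delta_pos":[420,-366,0],"dr":[0,0,-101.7],"fingers":85}]' 40; python3 -c "
from h import *
want(482.4,-102,203,31.5)"
```

```text
time: 0.9
eef_pos: [0.4067, -0.237, 0.203]
tcp_rot: [2.244, 2.199, 0.0]
wrist_force: [0.8, -0.3, 0.6]
grip_width: 0.085
finger_force: 0.0
shift [136.5  72.9   0. ] turn [  0.    0.  -32.7] z down [ 0. -0. -1.] yaw -1.2 q [-32.  11. 112.   0.  56. -31.]
```

```bash
python3 -m creep '[{"delta_pos":[136.5,73,0],"dr":[0,0,-32.7],"fingers":85},{"delta_pos":[136.5,73,0],"dr":[0,0,-32.7],"fingers":85},{"delta_pos":[136.5,73,0],"dr":[0,0,-32.7],"fingers":85},{"delta_pos":[136.5,73,0],"dr":[0,0,-32.7],"fingers":85},{"delta_pos":[136.5,73,0],"dr":[0,0,-32.7],"fingers":85},{"delta_pos":[136.5,73,0],"dr":[0,0,-32.7],"fingers":85}]'; python3 - <<'E'
from h import *
want(482.4,-102,102,31.5)
p,d,K,V=grab("scene"); save("pics/s1.png",p[120:280,130:330],3.5)
E
```

```text
time: 1.5
eef_pos: [0.4823, -0.1045, 0.2027]
tcp_rot: [-1.546, -2.734, 0.001]
wrist_force: [-0.2, -0.4, 0.1]
grip_width: 0.085
finger_force: 0.0
shift [  2.    1.4 100.7] turn [-0.  -0.  -0.5] z down [-8.e-04 -0.e+00 -1.e+00] yaw 31.0 q [-14.  13. 110.  -0.  57. -45.]
```

View pics/s1.png

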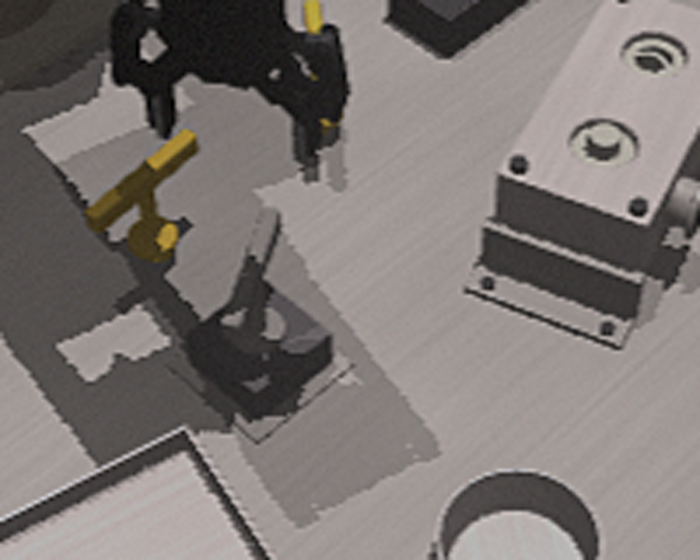

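Crop: the open fingers straddle the steel handle (265,270) the right way, well clear of the yellow one at (145,180). Descending.

```bash
python3 -m creep '[{"delta_pos":[1,0,40],"dr":[0,0,-0.5],"fingers":85},{"delta_pos":[1,0,80],"dr":[0,0,-0.5],"fingers":85},{"delta_pos":[1,0,101],"dr":[0,0,-0.5],"fingers":85},{"delta_pos":[1,0,101],"dr":[0,0,-0.5],"fingers":85},{"delta_pos":[1,0,101],"dr":[0,0,-0.5],"fingers":85}]'; python3 -c "
from h import *
want(482.4,-102,102,31.5)"
```

```text
time: 2.05
eef_pos: [0.482, -0.1045, 0.1023]
tcp_rot: [-1.534, -2.741, 0.0]
wrist_force: [-0.2, -0.7, 0.3]
grip_width: 0.085
finger_force: 0.0
shift [1.9 1.6 0.3] turn [-0. -0.  0.] z down [-5.e-04  1.e-04 -1.e+00] yaw 31.5 q [-14.  22. 114.  -0.  44. -45.]
```

```bash
python3 -m creep '[{"delta_pos":[0,0,0],"dr":[0,0,0],"fingers":5},{"delta_pos":[0,0,0],"dr":[0,0,0],"fingers":5},{"delta_pos":[0,0,0],"dr":[0,0,0],"fingers":5},{"delta_pos":[0,0,0],"dr":[0,0,0],"fingers":5},{"delta_pos":[0,0,0],"dr":[0,0,0],"fingers":5},{"delta_pos":[0,0,0],"dr":[0,0,0],"fingers":5},{"delta_pos":[0,0,0],"dr":[0,0,0],"fingers":5},{"delta_pos":[0,0,0],"dr":[0,0,0],"fingers":5}]' 60; python3 -c "
from h import *
want(482.4,-102,202,31.5);print(robot.read_state()['ft_torque'])"
```

```text
time: 2.85
eef_pos: [0.4823, -0.1035, 0.102]
tcp_rot: [-1.53, -2.744, 0.0]
wrist_force: [-0.0, 0.9, 1.3]
grip_width: 0.0047
finger_force: 0.0
shift [   1.2    0.9 -100. ] turn [-0.  -0.   0.2] z down [-1.e-04  0.e+00 -1.e+00] yaw 31.7 q [-13.  22. 114.   0.  44. -45.]
[ 0.02175039 -0.00493085  0.02662482]
```

Nothing was gripped: the width is 4.7 mm with no force. I need to look.

```bash
python3 - <<'E'
from h import *
p,d,K,V=grab("scene"); q,*_=grab("top")
a=cv2.resize(p[130:260,140:270],(400,400),interpolation=cv2.INTER_CUBIC);b=cv2.resize(q[150:280,240:370],(400,400),interpolation=cv2.INTER_CUBIC)
save("pics/s2.png",cv2.convertScaleAbs(np.hstack([a,b]),alpha=1.8))
E
```

```text
(no output)
```

View pics/s2.png

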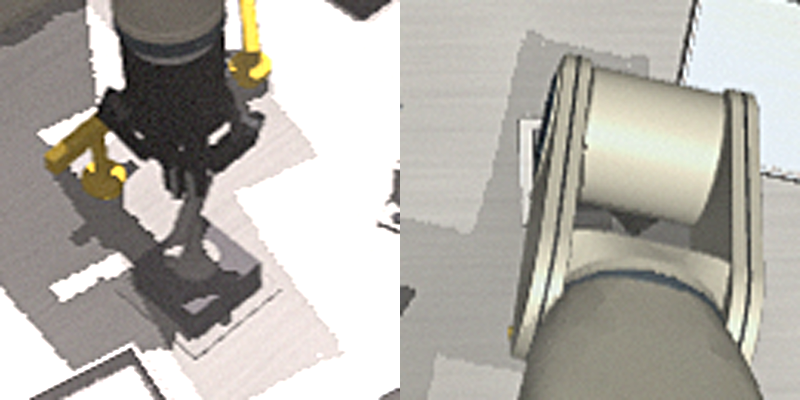

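```bash
python3 - <<'E'
from h import *
p,d,K,V=grab("scene")
s=robot.read_state(); print(s['eef_pos'],s['grip_width'],s['finger_force'])
for n,P in(("tcp",s['eef_pos']),("tip",s['eef_pos']-[0,0,.011]),("handle",[.4824,-.101,.11]),("h end far",[.4824-.0287,-.101+.047,.12]),("h end near",[.4824+.0287,-.101-.047,.12])):
    c=V[:3,:3]@np.array(P)+V[:3,3]; u=K@c/c[2]; print(n,u[:2].round(1),"crop",((u[:2]-[140,130])*400/130).round(0),c[2].round(3))
X=pts(d,K,V)
R=X[170:235,180:230].reshape(-1,3)
for z0,z1 in((.06,.105),(.105,.116),(.116,.125),(.125,.16)):
    Q=R[(R[:,2]>z0)&(R[:,2]<z1)]; print(z0,z1,len(Q),(Q.min(0)*1000).round(0),(Q.max(0)*1000).round(0),cv2.minAreaRect((Q[:,:2]*1000).astype(np.float32)))
# bright surfaces along cross-section at gripper
for v in range(175,215,4): print(v,[(X[v,u]*1000).round(0).astype(int).tolist() for u in range(192,212,4)])
E
```

```text
[ 0.4822209  -0.10349905  0.10196409] 0.004917028292107756 0.0
tcp [201.3 199.8] crop [189. 215.] 1.202
tip [201.6 202.6] crop [190. 223.] 1.21
handle [201.9 197.2] crop [191. 207.] 1.197
h end far [207.8 178.3] crop [209. 149.] 1.225
h end near [195.2 212. ] crop [170. 252.] 1.154
0.06 0.105 43 [ 474. -151.   60.] [513. -77. 104.] ((493.5211181640625, -113.10128784179688), (12.152438163757324, 81.3805160522461), 25.03057098388672)
0.105 0.116 62 [ 467. -152.  105.] [517. -63. 116.] ((486.2547302246094, -108.86016082763672), (15.036276817321777, 99.02406311035156), 31.46428108215332)
0.116 0.125 111 [ 467. -153.  116.] [515. -69. 124.] ((488.509765625, -111.90016174316406), (14.149275779724121, 94.98909759521484), 31.44782066345215)
0.125 0.16 99 [ 471. -119.  130.] [499. -93. 160.] ((483.9895935058594, -106.63294982910156), (30.89533042907715, 21.66300392150879), 15.788742065429688)
175 [[483, -124, 211], [471, -103, 184], [499, -113, 214], [503, -105, 211], [363, 22, 2]]
179 [[476, -120, 188], [477, -109, 179], [498, -113, 200], [499, -103, 193], [502, -93, 186]]
183 [[476, -121, 175], [480, -112, 170], [494, -112, 181], [499, -104, 179], [510, -101, 185]]
187 [[363, -39, -1], [481, -115, 160], [492, -112, 166], [497, -103, 162], [468, -67, 108]]
191 [[373, -48, -1], [481, -116, 146], [490, -111, 148], [496, -104, 148], [407, -18, 0]]
195 [[384, -58, -2], [1085, -576, 1035], [488, -111, 132], [484, -95, 115], [419, -29, 3]]
199 [[397, -68, 1], [403, -60, -1], [490, -113, 120], [491, -102, 111], [427, -37, 0]]
203 [[407, -77, 0], [491, -127, 118], [501, -123, 123], [489, -101, 93], [462, -67, 39]]
207 [[415, -85, -3], [501, -136, 120], [507, -129, 119], [488, -102, 77], [473, -76, 40]]
211 [[451, -113, 38], [511, -145, 121], [507, -130, 103], [491, -105, 66], [489, -91, 51]]
```

In the scene crop the closed fingertips end at about (185,190), roughly z 0.13. That is above the handle top at 0.12, so they aren't around it. I'll lift 40 mm, open slightly and measure the true tip height.

```bash
python3 -m creep '[{"delta_pos":[0,0,-40],"dr":[0,0,0],"fingers":5},{"delta_pos":[0,0,-40],"dr":[0,0,0],"fingers":5},{"delta_pos":[0,0,-40],"dr":[0,0,0],"fingers":5}]'; python3 - <<'E'
from h import *
p,d,K,V=grab("scene"); s=robot.read_state(); print(s['eef_pos'])
X=pts(d,K,V); np.savez("s3",p=p,X=X)
e=s['eef_pos']; m=(np.hypot(X[...,0]-e[0],X[...,1]-e[1])<.06)&(X[...,2]>.1)&(X[...,2]<.25)
for z in range(100,250,8):
    Q=X[m&(X[...,2]*1000>=z)&(X[...,2]*1000<z+8)]*1000
    if len(Q): print(z,len(Q),Q.min(0).round(),Q.max(0).round())
save("pics/s3.png",cv2.convertScaleAbs(p[150:230,160:250],alpha=1.8),6)
E
```

```text
time: 3.3
eef_pos: [0.4829, -0.1037, 0.1427]
tcp_rot: [1.529, 2.742, 0.001]
wrist_force: [0.1, -0.7, -0.1]
grip_width: 0.0051
finger_force: 0.0
[ 0.48218698 -0.10351311  0.14197828]
100 26 [ 462. -150.  101.] [515. -59. 108.]
108 44 [ 456. -153.  108.] [517. -57. 116.]
116 196 [ 452. -153.  116.] [516. -56. 124.]
124 2 [ 460. -128.  125.] [502. -62. 125.]
164 2 [ 482. -112.  171.] [ 492. -105.  172.]
172 21 [ 471. -119.  172.] [ 496. -100.  180.]
180 26 [ 471. -118.  180.] [500. -91. 188.]
188 35 [ 472. -119.  188.] [499. -92. 196.]
196 40 [ 471. -118.  196.] [500. -94. 204.]
204 34 [ 471. -122.  204.] [500. -98. 212.]
212 50 [ 455. -132.  212.] [516. -97. 220.]
220 115 [ 443. -134.  220.] [520. -82. 228.]
228 73 [ 446. -136.  228.] [523. -79. 236.]
236 84 [ 447. -140.  236.] [531. -78. 244.]
244 68 [ 444. -142.  244.] [534. -84. 250.]
```

View pics/s3.png

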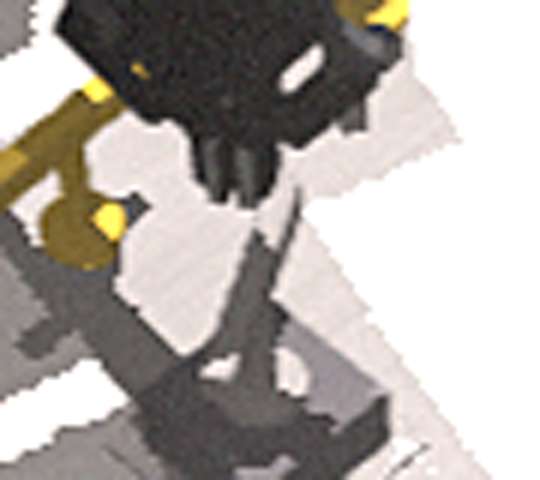

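Crop: the closed fingertips (235,200) hang clearly above the handle (260,235). Depth puts the tips at z≈0.171 where the reported TCP (0.142) implies 0.131. The tool therefore really ends about 40 mm higher than reported, while x and y agree. I'll work with z_reported = z_true − 0.040.

```bash
python3 -m creep '[{"delta_pos":[0,0,0],"dr":[0,0,0],"fingers":70},{"delta_pos":[0,0,0],"dr":[0,0,0],"fingers":70},{"delta_pos":[0,0,0],"dr":[0,0,0],"fingers":70},{"delta_pos":[0,0,0],"dr":[0,0,0],"fingers":70},{"delta_pos":[0,0,40],"dr":[0,0,0],"fingers":70},{"delta_pos":[0,0,65],"dr":[0,0,0],"fingers":70},{"delta_pos":[0,0,80],"dr":[0,0,0],"fingers":70},{"delta_pos":[0,0,80],"dr":[0,0,0],"fingers":70}]'; python3 -m creep '[{"delta_pos":[0,0,0],"dr":[0,0,0],"fingers":5},{"delta_pos":[0,0,0],"dr":[0,0,0],"fingers":5},{"delta_pos":[0,0,0],"dr":[0,0,0],"fingers":5},{"delta_pos":[0,0,0],"dr":[0,0,0],"fingers":5},{"delta_pos":[0,0,0],"dr":[0,0,0],"fingers":5},{"delta_pos":[0,0,0],"dr":[0,0,0],"fingers":5},{"delta_pos":[0,0,0],"dr":[0,0,0],"fingers":5},{"delta_pos":[0,0,0],"dr":[0,0,0],"fingers":5}]' 80
```

```text
time: 4.15
eef_pos: [0.4806, -0.1031, 0.06]
tcp_rot: [-1.528, -2.74, 0.002]
wrist_force: [-0.2, -0.0, 1.0]
grip_width: 0.0699
finger_force: 0.0
time: 4.95
eef_pos: [0.4831, -0.1036, 0.0629]
tcp_rot: [1.529, 2.742, 0.001]
wrist_force: [0.9, 0.6, 7.0]
grip_width: 0.0127
finger_force: 78.5
```

```bash
python3 -m creep '[{"delta_pos":[0,0,-20],"dr":[0,0,0],"fingers":5},{"delta_pos":[0,0,-50],"dr":[0,0,0],"fingers":5},{"delta_pos":[0,0,-80],"dr":[0,0,0],"fingers":5},{"delta_pos":[0,0,-110],"dr":[0,0,0],"fingers":5},{"delta_pos":[0,0,-130],"dr":[0,0,0],"fingers":5},{"delta_pos":[0,0,-140],"dr":[0,0,0],"fingers":5},{"delta_pos":[0,0,-140],"dr":[0,0,0],"fingers":5}]'; python3 - <<'E'
from h import *
p,d,K,V=grab("scene"); X=pts(d,K,V); e=robot.read_state()['eef_pos']
m=(np.hypot(X[...,0]-e[0],X[...,1]-e[1])<.065)&(X[...,2]>.12)
for z in range(120,300,6):
    Q=X[m&(X[...,2]*1000>=z)&(X[...,2]*1000<z+6)]*1000
    if len(Q): print(z,len(Q),Q.min(0).round(),Q.max(0).round())
save("pics/s4.png",cv2.convertScaleAbs(p[100:230,140:280],alpha=1.8),4)
want(539,281.5,203,163)
E
```

```text
time: 5.65
eef_pos: [0.4826, -0.1036, 0.2028]
tcp_rot: [1.529, 2.742, 0.001]
wrist_force: [1.1, 0.7, -3.0]
grip_width: 0.0128
finger_force: 79.2
162 3 [ 489. -106.  166.] [ 494. -100.  168.]
168 4 [ 477. -117.  169.] [ 493. -111.  173.]
174 3 [ 481. -122.  174.] [ 490. -115.  180.]
180 29 [ 475. -124.  180.] [502. -88. 186.]
186 109 [ 469. -124.  186.] [503. -84. 191.]
192 10 [ 478. -110.  192.] [ 500. -102.  197.]
198 10 [ 481. -110.  198.] [ 490. -100.  203.]
204 14 [ 481. -110.  204.] [488. -98. 210.]
210 9 [ 481. -110.  210.] [487. -99. 216.]
216 6 [ 485. -106.  216.] [ 489. -104.  220.]
222 4 [ 486. -110.  222.] [ 489. -104.  227.]
228 4 [ 487. -108.  229.] [ 495. -102.  234.]
234 8 [ 468. -117.  235.] [ 497. -101.  240.]
240 40 [ 459. -153.  241.] [514. -56. 246.]
246 43 [ 459. -154.  246.] [514. -56. 252.]
252 56 [ 467. -153.  252.] [515. -91. 258.]
258 142 [ 467. -152.  258.] [515. -92. 263.]
264 29 [ 470. -121.  264.] [502. -99. 270.]
270 27 [ 459. -131.  270.] [504. -97. 276.]
276 61 [ 454. -135.  276.] [517. -84. 282.]
282 104 [ 442. -136.  282.] [523. -79. 288.]
288 69 [ 441. -137.  288.] [526. -78. 294.]
294 58 [ 444. -140.  294.] [529. -77. 300.]
shift [297.5 250.9  -1.3] turn [   0.    -0.  -131.3] z down [-2.e-04  0.e+00 -1.e+00] yaw 31.7 q [-14.  13. 110.  -0.  57. -45.]
```

View pics/s4.png

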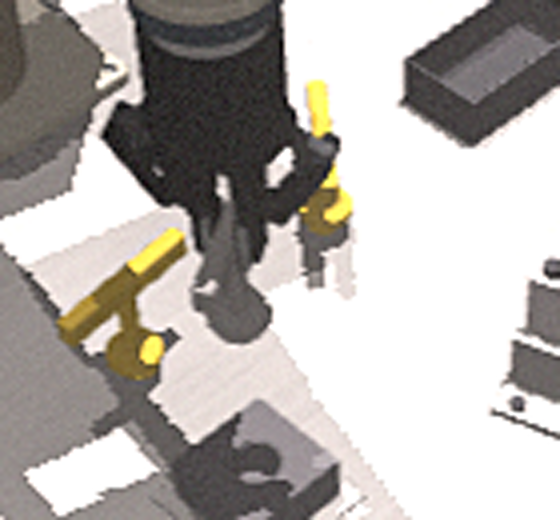

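Crop: the puller hangs upright from the jaws, out of the holder, with its collar at (238,310). Collar top z≈0.188 confirms the 40 mm offset. Moving over the piston while winding the wrist back.

```bash
python3 -m creep '[{"delta_pos":[25,21,0],"dr":[0,0,-8],"fingers":5},{"delta_pos":[65,55,0],"dr":[0,0,-16],"fingers":5},{"delta_pos":[105,89,0],"dr":[0,0,-24],"fingers":5},{"delta_pos":[145,122,0],"dr":[0,0,-32],"fingers":5},{"delta_pos":[185,156,0],"dr":[0,0,-40],"fingers":5},{"delta_pos":[225,190,0],"dr":[0,0,-48],"fingers":5},{"delta_pos":[265,223,0],"dr":[0,0,-56],"fingers":5},{"delta_pos":[285,240,0],"dr":[0,0,-64],"fingers":5}]'; python3 -c "
from h import *
want(539,281.5,203,163)"
```

```text
time: 6.5
eef_pos: [0.5356, 0.2674, 0.1997]
tcp_rot: [0.167, -3.134, 0.002]
wrist_force: [1.6, -0.4, -3.5]
grip_width: 0.0127
finger_force: 79.1
shift [-4.9 13.6 -3.3] turn [  0.1  -0.2 -66.9] z down [-0.0029 -0.0011 -1.    ] yaw 96.1 q [ 25.  22.  97.   0.  61. -71.]
```

```bash
python3 -m creep '[{"delta_pos":[-5,13.6,0],"dr":[0,0,-8.4],"fingers":5},{"delta_pos":[-5,13.6,0],"dr":[0,0,-16.8],"fingers":5},{"delta_pos":[-5,13.6,0],"dr":[0,0,-25.2],"fingers":5},{"delta_pos":[-5,13.6,0],"dr":[0,0,-33.6],"fingers":5},{"delta_pos":[-5,13.6,0],"dr":[0,0,-42],"fingers":5},{"delta_pos":[-5,13.6,0],"dr":[0,0,-50.4],"fingers":5},{"delta_pos":[-5,13.6,0],"dr":[0,0,-58.8],"fingers":5},{"delta_pos":[-5,13.6,0],"dr":[0,0,-66],"fingers":5}]'; python3 -m creep '[{"delta_pos":[0,0,0],"dr":[0,0,0],"fingers":5},{"delta_pos":[0,0,0],"dr":[0,0,0],"fingers":5}]'; python3 - <<'E'
from h import *
want(539,281.5,163,163)
p,d,K,V=grab("scene"); X=pts(d,K,V); e=robot.read_state()['eef_pos'];print(e)
m=(np.hypot(X[...,0]-e[0],X[...,1]-e[1])<.065)
for z0,z1 in((.18,.186),(.1865,.192),(.195,.21),(.21,.23),(.258,.264)):
    Q=(X[m&(X[...,2]>=z0)&(X[...,2]<z1)]*1000).astype(np.float32)
    if len(Q)>2: print(z0,len(Q),Q.min(0).round(),Q.max(0).round(),np.round(cv2.minEnclosingCircle(Q[:,:2])[0],1),cv2.minEnclosingCircle(Q[:,:2])[1])
q,*_=grab("top")
a=cv2.resize(p[60:190,240:370],(400,400),interpolation=cv2.INTER_CUBIC);b=cv2.resize(q[110:240,95:225],(400,400),interpolation=cv2.INTER_CUBIC)
save("pics/s5.png",cv2.convertScaleAbs(np.hstack([a,b]),alpha=1.5))
E
```

```text
time: 7.3
eef_pos: [0.539, 0.2785, 0.1994]
tcp_rot: [1.845, -2.538, -0.001]
wrist_force: [-0.2, -0.4, -5.1]
grip_width: 0.0127
finger_force: 79.3
time: 7.5
eef_pos: [0.5395, 0.2787, 0.2004]
tcp_rot: [1.834, -2.547, -0.001]
wrist_force: [0.2, 0.4, -4.4]
grip_width: 0.0127
finger_force: 79.3
shift [-2.5  1.3 37.4] turn [ 0.1 -0.1 -1.5] z down [-0.0024 -0.0012 -1.    ] yaw 161.5 q [  26.   23.   96.    0.   61. -135.]
[0.53968428 0.27881151 0.20076037]Traceback (most recent call last):
  File "<stdin>", line 7, in <module>
cv2.error: OpenCV(4.12.0) /io/opencv/modules/imgproc/src/shapedescr.cpp:201: error: (-215:Assertion failed) count >= 0 && (depth == CV_32F || depth == CV_32S) in function 'minEnclosingCircle'
```

```bash
python3 - <<'E'
from h import *
p,d,K,V=grab("scene"); X=pts(d,K,V); e=robot.read_state()['eef_pos'];print(e)
m=(np.hypot(X[...,0]-e[0],X[...,1]-e[1])<.065)
for z0,z1 in((.155,.175),(.175,.1835),(.1835,.192),(.195,.21),(.21,.23),(.256,.263)):
    Q=(X[m&(X[...,2]>=z0)&(X[...,2]<z1)]*1000).astype(np.float32)
    if len(Q)>2:
        c,r=cv2.minEnclosingCircle(np.ascontiguousarray(Q[:,:2])); print(z0,len(Q),Q.min(0).round(),Q.max(0).round(),np.round(c,1),round(r,1))
a=cv2.resize(p[60:190,240:370],(500,500),interpolation=cv2.INTER_CUBIC)
save("pics/s5.png",cv2.convertScaleAbs(a,alpha=1.5))
E
```

```text
[0.53985246 0.27892653 0.20109229]
0.155 18 [529. 262. 162.] [552. 279. 175.] [540.6 271.6] 13.6
0.175 24 [530. 257. 175.] [557. 296. 183.] [537.8 276. ] 20.4
0.1835 94 [518. 258. 184.] [559. 298. 192.] [539.2 276.3] 21.2
0.195 21 [532. 269. 196.] [545. 280. 209.] [539.  274.4] 7.0
0.21 29 [533. 268. 210.] [553. 282. 230.] [543.2 276.8] 11.1
0.256 85 [517. 222. 256.] [559. 279. 263.] [537.2 252.1] 32.6
```

View pics/s5.png

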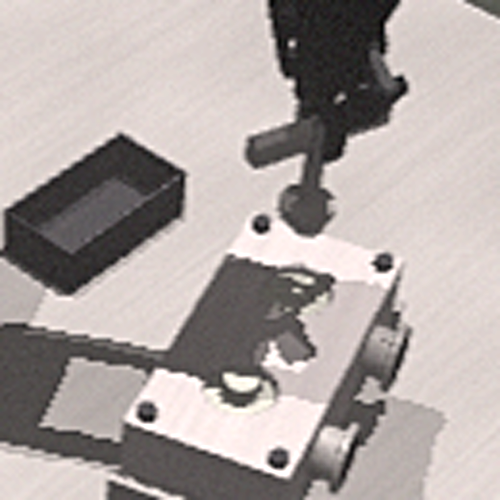

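Crop: the puller hangs just over the tapped bore (305,280), collar at (305,205); relative error is about 2 mm in y. Correcting and going down to just above contact.

```bash
python3 -m creep '[{"delta_pos":[-2,0.5,0],"dr":[0,0,0],"fingers":5},{"delta_pos":[-2,0.5,25],"dr":[0,0,0],"fingers":5},{"delta_pos":[-2,0.5,45],"dr":[0,0,0],"fingers":5},{"delta_pos":[-2,0.5,55],"dr":[0,0,0],"fingers":5},{"delta_pos":[-2,0.5,60],"dr":[0,0,0],"fingers":5},{"delta_pos":[-2,0.5,60],"dr":[0,0,0],"fingers":5}]';  python3 -c "
from h import *
want(540,281,130,161.5);s=robot.read_state();print(s['wrist_force'],s['ft_torque'])"
```

```text
time: 8.2
eef_pos: [0.5404, 0.2812, 0.1418]
tcp_rot: [1.839, -2.546, -0.0]
wrist_force: [0.6, -0.5, -3.8]
grip_width: 0.0128
finger_force: 79.1
shift [ 0.3  0.3 11.8] turn [ 0.  -0.   0.2] z down [-5.e-04 -2.e-04 -1.e+00] yaw 161.7 q [  26.   27.   98.    0.   55. -135.]
[ 0.57605778 -0.53781152 -3.83743333] [0.02394932 0.01106722 0.03237336]
```

```bash
python3 -m creep '[{"delta_pos":[0,0,2],"dr":[0,0,0],"fingers":5},{"delta_pos":[0,0,4],"dr":[0,0,0],"fingers":5},{"delta_pos":[0,0,5],"dr":[0,0,0],"fingers":5}]'
```

```text
time: 8.5
eef_pos: [0.5407, 0.2813, 0.1375]
tcp_rot: [-1.84, 2.546, -0.0]
wrist_force: [-0.4, 0.0, -4.5]
grip_width: 0.0129
finger_force: 79.1
```

```bash
python3 -m creep '[{"delta_pos":[0,0,1],"dr":[0,0,0],"fingers":5},{"delta_pos":[0,0,2],"dr":[0,0,0],"fingers":5}]'
```

```text
time: 8.7
eef_pos: [0.5405, 0.2812, 0.1352]
tcp_rot: [-1.84, 2.546, -0.0]
wrist_force: [-0.1, 0.4, -3.7]
grip_width: 0.0127
finger_force: 79.1
```

```bash
python3 -m creep '[{"delta_pos":[0,0,1],"dr":[0,0,0],"fingers":5},{"delta_pos":[0,0,2],"dr":[0,0,0],"fingers":5}]'
```

```text
time: 8.9
eef_pos: [0.5404, 0.2812, 0.133]
tcp_rot: [-1.84, 2.546, -0.0]
wrist_force: [0.4, -0.1, -3.9]
grip_width: 0.0128
finger_force: 79.1
```

```bash
python3 -m creep '[{"delta_pos":[0,0,1],"dr":[0,0,0],"fingers":5},{"delta_pos":[0,0,2],"dr":[0,0,0],"fingers":5}]'
```

```text
time: 9.1
eef_pos: [0.5404, 0.2812, 0.1309]
tcp_rot: [1.84, -2.546, -0.0]
wrist_force: [0.6, -0.2, -3.8]
grip_width: 0.0124
finger_force: 79.1
```

```bash
python3 -m creep '[{"delta_pos":[0,0,1],"dr":[0,0,0],"fingers":5},{"delta_pos":[0,0,1.5],"dr":[0,0,0],"fingers":5}]'
```

```text
time: 9.3
eef_pos: [0.5406, 0.2813, 0.1299]
tcp_rot: [-1.84, 2.546, 0.0]
wrist_force: [-1.8, -0.9, 2.7]
grip_width: 0.0129
finger_force: 80.2
```

```bash
python3 -m creep '[{"delta_pos":[0,0,1],"dr":[0,0,0],"fingers":5},{"delta_pos":[0,0,1.5],"dr":[0,0,0],"fingers":5}]'
```

```text
time: 9.5
eef_pos: [0.5409, 0.2815, 0.1297]
tcp_rot: [-1.839, 2.545, -0.0]
wrist_force: [-4.1, -1.4, 13.2]
grip_width: 0.0129
finger_force: 81.7
```

The threads meet here (Fz from −4 to +13, about 17 N push, collar about 13 mm up, so some 3.4 rad to go). I'll ease the push a little and start turning clockwise (+tool z), feeding 0.53 mm per 8°.

```bash
python3 -m creep '[{"delta_pos":[0.3,0.3,-0.6],"dr":[0,0,6],"fingers":5},{"delta_pos":[0.3,0.3,-0.2],"dr":[0,0,12],"fingers":5},{"delta_pos":[0.3,0.3,0.2],"dr":[0,0,18],"fingers":5},{"delta_pos":[0.3,0.3,0.6],"dr":[0,0,24],"fingers":5}]';python3 -c "
from h import *
s=robot.read_state();print(s['wrist_force'],s['ft_torque']);want(540,281,130,161.5)"
```

```text
time: 9.9
eef_pos: [0.5412, 0.2827, 0.1293]
tcp_rot: [-1.262, 2.872, 0.003]
wrist_force: [-3.0, 3.4, 8.3]
grip_width: 0.0127
finger_force: 81.1
[-2.97271369  3.42285255  8.3373034 ] [0.97932568 0.43140425 0.03460604]
shift [ 2.1 -0.3 -0.7] turn [ -0.    0.3 -24.1] z down [ 0.0029  0.0034 -1.    ] yaw 137.4 q [  26.   28.   98.    0.   53. -111.]
```

```bash
python3 -m creep '[{"delta_pos":[0.5,0,0.4],"dr":[0,0,8],"fingers":5},{"delta_pos":[0.5,0.2,0.9],"dr":[0,0,16],"fingers":5},{"delta_pos":[0.5,0.4,1.4],"dr":[0,0,24],"fingers":5}]';python3 -c "
from h import *
s=robot.read_state();print(s['ft_torque']);want(540,281,130,161.5)"
```

```text
time: 10.2
eef_pos: [0.5412, 0.2823, 0.1279]
tcp_rot: [-0.636, 3.072, 0.003]
wrist_force: [0.7, 2.5, 6.7]
grip_width: 0.0127
finger_force: 80.8
[ 0.62208509 -0.1173058  -0.00343607]
shift [ 1.6 -0.8 -2.1] turn [ -0.1   0.3 -48.1] z down [ 0.0043  0.0029 -1.    ] yaw 113.4 q [ 26.  28.  98.   0.  53. -87.]
```

```bash
python3 -m creep '[{"delta_pos":[0.2,0.2,0.5],"dr":[0,0,8],"fingers":5},{"delta_pos":[0.2,0.2,1.0],"dr":[0,0,16],"fingers":5},{"delta_pos":[0.2,0.2,1.5],"dr":[0,0,24],"fingers":5},{"delta_pos":[0.2,0.2,2.0],"dr":[0,0,32],"fingers":5}]';python3 -c "
from h import *
s=robot.read_state();print(s['ft_torque']);want(540,281,130,161.5)"
```

```text
time: 10.6
eef_pos: [0.5409, 0.2821, 0.1258]
tcp_rot: [0.236, 3.129, 0.004]
wrist_force: [-1.4, 0.7, 5.1]
grip_width: 0.0128
finger_force: 80.7
[0.05433501 0.06881331 0.00597102]
shift [ 0.7 -1.2 -4.2] turn [ -0.    0.3 -80.1] z down [ 0.004   0.0022 -1.    ] yaw 81.4 q [ 26.  28.  99.   0.  53. -55.]
```

```bash
python3 -m creep '[{"delta_pos":[0,0,0.5],"dr":[0,0,8],"fingers":5},{"delta_pos":[0,0,1.1],"dr":[0,0,16],"fingers":5},{"delta_pos":[0,0,1.6],"dr":[0,0,24],"fingers":5},{"delta_pos":[0,0,2.1],"dr":[0,0,32],"fingers":5},{"delta_pos":[0,0,2.6],"dr":[0,0,40],"fingers":5},{"delta_pos":[0,0,3.1],"dr":[0,0,48],"fingers":5}]';python3 -c "
from h import *
s=robot.read_state();print(s['ft_torque']);want(540,281,130,161.5)"
```

```text
time: 11.2
eef_pos: [0.5397, 0.2813, 0.1223]
tcp_rot: [1.489, 2.765, 0.002]
wrist_force: [-3.2, -0.5, 7.0]
grip_width: 0.0128
finger_force: 80.8
[-0.19995878  0.61495284  0.07161807]
shift [-0.4  0.1 -7.7] turn [ 0.000e+00  1.000e-01 -1.281e+02] z down [ 1.4e-03  6.0e-04 -1.0e+00] yaw 33.4 q [26. 29. 99. -0. 53. -7.]
```

```bash
python3 -m creep '[{"delta_pos":[0,0.2,0.5],"dr":[0,0,8],"fingers":5},{"delta_pos":[0,0.2,1.0],"dr":[0,0,16],"fingers":5},{"delta_pos":[0,0.2,1.5],"dr":[0,0,24],"fingers":5},{"delta_pos":[0,0.2,2.0],"dr":[0,0,32],"fingers":5}]';python3 -c "
from h import *
s=robot.read_state();print(s['ft_torque']);want(540,281,130,161.5)"
```

```text
time: 11.6
eef_pos: [0.5391, 0.2814, 0.1201]
tcp_rot: [-2.194, -2.248, -0.001]
wrist_force: [-4.8, -0.5, 7.9]
grip_width: 0.0127
finger_force: 81.0
[0.04148912 1.00316444 0.08811717]
shift [-0.4  0.9 -9.9] turn [   0.    -0.  -160.1] z down [-1.e-04  6.e-04 -1.e+00] yaw 1.4 q [26. 29. 99.  0. 52. 25.]
```

```bash
python3 -m creep '[{"delta_pos":[0,-0.4,0.5],"dr":[0,0,8],"fingers":5},{"delta_pos":[0,-0.4,0.9],"dr":[0,0,16],"fingers":5},{"delta_pos":[0,-0.4,1.4],"dr":[0,0,24],"fingers":5}]';python3 -c "
from h import *
s=robot.read_state();print(s['wrist_force'],s['ft_torque'],s['eef_pos'])"
```

```text
time: 11.9
eef_pos: [0.5389, 0.2816, 0.1185]
tcp_rot: [-2.613, -1.742, -0.001]
wrist_force: [-3.6, 0.7, 5.2]
grip_width: 0.0126
finger_force: 80.6
[-3.56528032  0.68154228  5.22674441] [0.1564367 0.6880708 0.0872441] [0.53888108 0.2815842  0.1185029 ]
```

```bash
python3 -m creep '[{"delta_pos":[0,-0.2,0.5],"dr":[0,0,7],"fingers":5},{"delta_pos":[0,-0.2,0.9],"dr":[0,0,14],"fingers":5}]';python3 -c "
from h import *
s=robot.read_state();print(s['wrist_force'],s['ft_torque'],s['eef_pos'])"
```

```text
time: 12.1
eef_pos: [0.5387, 0.2817, 0.1175]
tcp_rot: [-2.806, -1.412, -0.001]
wrist_force: [-2.7, 1.1, 3.4]
grip_width: 0.0132
finger_force: 80.5
[-2.74267554  1.11489578  3.42216619] [0.21604654 0.65790343 0.0198866 ] [0.53873017 0.28174719 0.11753331]
```

```bash
python3 -m creep '[{"delta_pos":[0,-0.1,0.5],"dr":[0,0,6],"fingers":5},{"delta_pos":[0,-0.1,0.6],"dr":[0,0,8],"fingers":5}]';python3 -c "
from h import *
s=robot.read_state();print(s['wrist_force'],s['ft_torque'],s['eef_pos'])"
```

```text
time: 12.3
eef_pos: [0.5388, 0.2819, 0.117]
tcp_rot: [-2.896, -1.215, -0.002]
wrist_force: [-2.6, 0.9, 4.6]
grip_width: 0.0126
finger_force: 80.6
[-2.59079629  0.92219525  4.56159917] [0.24178668 0.63668532 0.07520576] [0.53879246 0.28185434 0.11702814]
```

```bash
python3 -m creep '[{"delta_pos":[0,-0.1,0.4],"dr":[0,0,6],"fingers":5},{"delta_pos":[0,-0.1,0.6],"dr":[0,0,8],"fingers":5}]';python3 -c "
from h import *
s=robot.read_state();print(s['wrist_force'],s['ft_torque'],s['eef_pos'])"
```

```text
time: 12.5
eef_pos: [0.539, 0.2818, 0.1168]
tcp_rot: [-2.974, -1.01, -0.002]
wrist_force: [-2.4, -1.2, 9.2]
grip_width: 0.0129
finger_force: 81.2
[-2.38101922 -1.17600609  9.20465386] [0.06710738 0.84268367 0.18109323] [0.53896496 0.28181126 0.11681998]
```

Push and torque are rising together at z = 0.1168, the height predicted for home (94 + 22.8 mm). A small nudge, then hold.

```bash
python3 -m creep '[{"delta_pos":[0,0,0.2],"dr":[0,0,3],"fingers":5},{"delta_pos":[0,0,0.2],"dr":[0,0,3],"fingers":5},{"delta_pos":[0,0,0.2],"dr":[0,0,3],"fingers":5}]';python3 -c "
from h import *
s=robot.read_state();print(s['wrist_force'],s['ft_torque'],s['eef_pos'])"
```

```text
time: 12.8
eef_pos: [0.539, 0.2819, 0.1168]
tcp_rot: [-2.998, -0.936, -0.002]
wrist_force: [-3.4, -0.2, 8.9]
grip_width: 0.0128
finger_force: 81.2
[-3.39429314 -0.21095767  8.87283162] [ 0.04592515  0.79970609 -0.10385419] [0.53902216 0.28187043 0.116818  ]
```

Home: no further sink with 3° more turn. Drawing straight up, slowly at first.

```bash
python3 -m creep '[{"delta_pos":[0,0,-2],"dr":[0,0,0],"fingers":5},{"delta_pos":[0,0,-5],"dr":[0,0,0],"fingers":5},{"delta_pos":[0,0,-8],"dr":[0,0,0],"fingers":5}]' 110; python3 -m creep '[{"delta_pos":[0,0,-3],"dr":[0,0,0],"fingers":5},{"delta_pos":[0,0,-7],"dr":[0,0,0],"fingers":5},{"delta_pos":[0,0,-11],"dr":[0,0,0],"fingers":5},{"delta_pos":[0,0,-15],"dr":[0,0,0],"fingers":5},{"delta_pos":[0,0,-19],"dr":[0,0,0],"fingers":5}]'
```

```text
time: 13.1
eef_pos: [0.5376, 0.2809, 0.1214]
tcp_rot: [2.998, 0.937, -0.004]
wrist_force: [2.7, 2.1, -21.7]
grip_width: 0.0125
finger_force: 107.1
time: 13.6
eef_pos: [0.5391, 0.2815, 0.1438]
tcp_rot: [-2.998, -0.937, -0.002]
wrist_force: [-1.1, 1.0, -6.6]
grip_width: 0.0122
finger_force: 109.2
```

```bash
python3 -m creep '[{"delta_pos":[0,0,-6],"dr":[0,0,0],"fingers":5},{"delta_pos":[0,0,-12],"dr":[0,0,0],"fingers":5},{"delta_pos":[0,0,-20],"dr":[0,0,0],"fingers":5},{"delta_pos":[0,0,-28],"dr":[0,0,0],"fingers":5},{"delta_pos":[0,0,-38],"dr":[0,0,0],"fingers":5},{"delta_pos":[0,0,-48],"dr":[0,0,0],"fingers":5},{"delta_pos":[0,0,-58],"dr":[0,0,0],"fingers":5},{"delta_pos":[0,0,-64],"dr":[0,0,0],"fingers":5}]'; python3 -m creep '[{"delta_pos":[0,0,0],"dr":[0,0,0],"fingers":5},{"delta_pos":[0,0,0],"dr":[0,0,0],"fingers":5}]'; python3 - <<'E'
from h import *
want(560,-305,203,20)
p,d,K,V=grab("scene"); X=pts(d,K,V); e=robot.read_state()['eef_pos']
m=(np.hypot(X[...,0]-e[0],X[...,1]-e[1])<.065)&(X[...,2]>.105)
for z in range(108,280,8):
    Q=X[m&(X[...,2]*1000>=z)&(X[...,2]*1000<z+8)]*1000
    if len(Q): print(z,len(Q),Q.min(0).round(),Q.max(0).round())
a=cv2.resize(p[60:190,240:370],(450,450),interpolation=cv2.INTER_CUBIC)
save("pics/s6.png",cv2.convertScaleAbs(a,alpha=1.3))
# tray: rim points from depth in both saved views
for n in("top","scene"):
    T=np.load(n+"0.npz");X=pts(T['d'],T['K'],T['V']);R=X[(abs(X[...,2]-.028)<.006)&(X[...,0]>.42)&(X[...,0]<.68)&(X[...,1]<-.19)&(X[...,1]>-.42)]
    print(n,len(R),cv2.minAreaRect((R[:,:2]*1000).astype(np.float32)))
E
```

```text
time: 14.4
eef_pos: [0.539, 0.2815, 0.2077]
tcp_rot: [-2.998, -0.937, -0.002]
wrist_force: [-0.1, 0.3, -3.6]
grip_width: 0.0127
finger_force: 109.6
time: 14.6
eef_pos: [0.5384, 0.2812, 0.2061]
tcp_rot: [2.999, 0.937, -0.0]
wrist_force: [0.1, -0.0, -3.2]
grip_width: 0.0121
finger_force: 109.6
shift [-316.1  494.2    3.2] turn [ -0.    0.  -75.3] z down [-1.e-04 -1.e-04 -1.e+00] yaw -55.3 q [26. 23. 96.  0. 62. 82.]
108 138 [515. 254. 108.] [563. 306. 116.]
116 18 [519. 257. 116.] [561. 300. 119.]
164 7 [534. 269. 168.] [550. 277. 172.]
172 12 [541. 268. 172.] [553. 281. 176.]
180 22 [524. 262. 181.] [559. 292. 188.]
188 92 [519. 259. 188.] [557. 299. 196.]
196 14 [532. 271. 196.] [545. 283. 204.]
204 16 [534. 269. 205.] [545. 282. 210.]
212 10 [534. 271. 212.] [545. 284. 219.]
220 12 [532. 272. 220.] [546. 283. 228.]
228 6 [538. 268. 228.] [549. 274. 236.]
236 20 [511. 257. 236.] [554. 290. 244.]
244 92 [494. 245. 244.] [584. 308. 252.]
252 115 [494. 243. 252.] [584. 308. 260.]
260 140 [491. 245. 260.] [586. 314. 267.]
268 1 [553. 265. 268.] [553. 265. 268.]
276 7 [535. 251. 277.] [566. 262. 284.]
top 426 ((556.7504272460938, -302.376708984375), (201.80258178710938, 170.71893310546875), 76.66348266601562)
scene 692 ((557.6112670898438, -303.81591796875), (200.0495147705078, 174.28463745117188), 77.00996398925781)
```

View pics/s6.png

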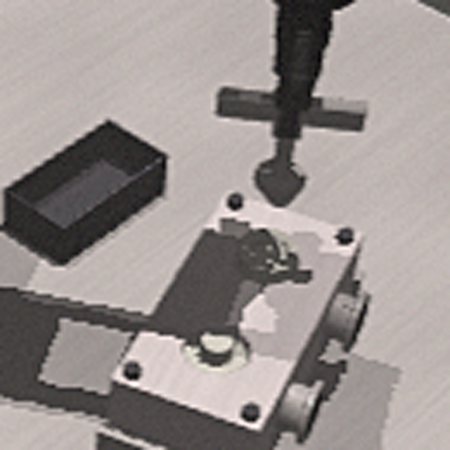

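Crop: the puller (280,185) came up bare, and the piston is still in the bore (265,255), standing about 20 mm proud (z≈0.114). It came up through the seal zone and then dropped off the thread. I'll measure the piston before screwing in again at that height.

```bash
python3 - <<'E'
from h import *
e=robot.read_state()['eef_pos']
for n in("scene","top"):
    p,d,K,V=grab(n); X=pts(d,K,V)
    m=(np.hypot(X[...,0]-.539,X[...,1]-.281)<.045)&(X[...,2]>.104)&(X[...,2]<.13)
    Q=X[m]*1000
    print(n,len(Q))
    if len(Q)>5:
        print(np.percentile(Q[:,2],[5,25,50,75,95]).round(1)); c,r=cv2.minEnclosingCircle(np.ascontiguousarray(Q[:,:2].astype(np.float32)));print(np.round(c,1),r)
        A=np.c_[Q[:,:2]-Q[:,:2].mean(0),np.ones(len(Q))];print("plane",np.linalg.lstsq(A,Q[:,2],rcond=None)[0].round(3))
        print("rgb",p[m].mean(0).round(), p[m].min(0),p[m].max(0))
    vs,us=np.where(m)
    if n=="scene": 
        a=p[vs.min()-25:vs.max()+15,us.min()-20:us.max()+20]; save("pics/s7.png",cv2.convertScaleAbs(a,alpha=1.6),8); print(a.shape,vs.min(),us.min())
E
```

```text
scene 201
[104.9 108.6 112.5 114.4 116.9]
[533.5 277.6] 39.720359802246094
plane [-4.20000e-02  4.00000e-02  1.11531e+02]
rgb [76. 73. 70.] [34 36 33] [154 152 141]
(57, 63, 3) 124 305
top 145
[104.8 108.9 113.1 114.9 117.7]
[534.8 271.2] 37.57692337036133
plane [-6.00000e-03  1.20000e-01  1.12007e+02]
rgb [56. 56. 53.] [33 34 30] [139 145 145]
```

View pics/s7.png

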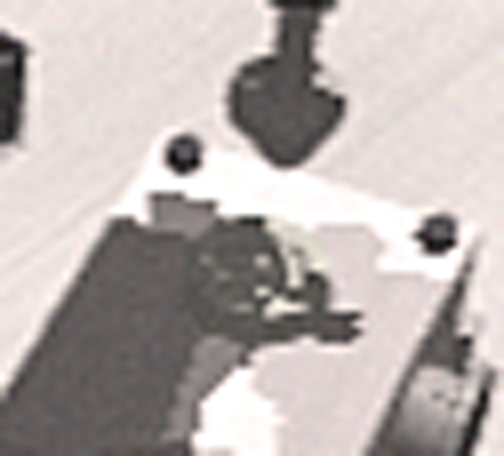

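Crop: the puller's bare nose is at (290,160) and the piston top at (265,270), standing about 20 mm up on the seal. I'll wind the wrist back, then re-engage there. The rim check only applies near the floor, so I won't push the piston down.

```bash
python3 -m creep '[{"delta_pos":[0,0,0],"dr":[0,0,-8.5],"fingers":5},{"delta_pos":[0,0,0],"dr":[0,0,-17],"fingers":5},{"delta_pos":[0,0,0],"dr":[0,0,-25.5],"fingers":5},{"delta_pos":[0,0,0],"dr":[0,0,-34],"fingers":5},{"delta_pos":[0,0,0],"dr":[0,0,-42.5],"fingers":5},{"delta_pos":[0,0,0],"dr":[0,0,-51],"fingers":5},{"delta_pos":[0,0,0],"dr":[0,0,-59.5],"fingers":5},{"delta_pos":[0,0,0],"dr":[0,0,-68],"fingers":5}]'>/dev/null; python3 -m creep '[{"delta_pos":[0,0,0],"dr":[0,0,-8.5],"fingers":5},{"delta_pos":[0,0,0],"dr":[0,0,-17],"fingers":5},{"delta_pos":[0,0,0],"dr":[0,0,-25.5],"fingers":5},{"delta_pos":[0,0,0],"dr":[0,0,-34],"fingers":5},{"delta_pos":[0,0,0],"dr":[0,0,-42.5],"fingers":5},{"delta_pos":[0,0,0],"dr":[0,0,-51],"fingers":5},{"delta_pos":[0,0,0],"dr":[0,0,-59.5],"fingers":5},{"delta_pos":[0,0,0],"dr":[0,0,-68],"fingers":5}]'>/dev/null; python3 -m creep '[{"delta_pos":[0,0,0],"dr":[0,0,-8.5],"fingers":5},{"delta_pos":[0,0,0],"dr":[0,0,-17],"fingers":5},{"delta_pos":[0,0,0],"dr":[0,0,-25.5],"fingers":5},{"delta_pos":[0,0,0],"dr":[0,0,-34],"fingers":5},{"delta_pos":[0,0,0],"dr":[0,0,-42.5],"fingers":5},{"delta_pos":[0,0,0],"dr":[0,0,-51],"fingers":5},{"delta_pos":[0,0,0],"dr":[0,0,-59.5],"fingers":5},{"delta_pos":[0,0,0],"dr":[0,0,-68],"fingers":5}]'; python3 -c "
from h import *
want(539.3,281.7,165,163)"
```

```text
time: 17.15
eef_pos: [0.5383, 0.2812, 0.2057]
tcp_rot: [1.548, -2.733, -0.0]
wrist_force: [-0.3, 0.2, -3.4]
grip_width: 0.0123
finger_force: 109.6
shift [-1.  -0.6 40.6] turn [  0.   -0.  -13.9] z down [-9.e-04 -4.e-04 -1.e+00] yaw 149.1 q [  26.   23.   96.    0.   62. -123.]
```

```bash
python3 -m creep '[{"delta_pos":[-1.4,-1.8,15],"dr":[0,0,-8],"fingers":5},{"delta_pos":[-1.4,-1.8,30],"dr":[0,0,-12],"fingers":5},{"delta_pos":[-1.4,-1.8,41],"dr":[0,0,-12],"fingers":5},{"delta_pos":[-1.4,-1.8,44],"dr":[0,0,-12],"fingers":5},{"delta_pos":[-1.4,-1.8,47],"dr":[0,0,-12],"fingers":5},{"delta_pos":[-1.4,-1.8,48],"dr":[0,0,-12],"fingers":5}]'; for i in 1 2; do python3 -m creep '[{"delta_pos":[0,0,1],"dr":[0,0,0],"fingers":5},{"delta_pos":[0,0,1.5],"dr":[0,0,0],"fingers":5}]' | grep -E "pos|wrist"; done
```

```text
time: 17.75
eef_pos: [0.541, 0.2817, 0.1583]
tcp_rot: [-1.817, 2.563, -0.0]
wrist_force: [0.3, -1.2, -2.5]
grip_width: 0.0124
finger_force: 109.6
eef_pos: [0.5411, 0.2817, 0.1571]
wrist_force: [-0.4, 0.3, -3.1]
eef_pos: [0.5409, 0.2816, 0.1554]
wrist_force: [0.3, 0.6, -3.5]
```

```bash
python3 -m creep '[{"delta_pos":[0,0,1],"dr":[0,0,0],"fingers":5},{"delta_pos":[0,0,1.5],"dr":[0,0,0],"fingers":5}]' | grep -E "pos|wrist"
```

```text
eef_pos: [0.5408, 0.2815, 0.1537]
wrist_force: [0.3, 0.4, -4.3]
```

```bash
python3 -m creep '[{"delta_pos":[0,0,0.8],"dr":[0,0,0],"fingers":5},{"delta_pos":[0,0,1.2],"dr":[0,0,0],"fingers":5}]' | grep -E "pos|wrist"
```

```text
eef_pos: [0.5408, 0.2815, 0.1524]
wrist_force: [-0.7, -0.3, -4.0]
```

```bash
python3 -m creep '[{"delta_pos":[0,0,0.7],"dr":[0,0,0],"fingers":5},{"delta_pos":[0,0,1],"dr":[0,0,0],"fingers":5}]' | grep -E "pos|wrist"
```

```text
eef_pos: [0.5408, 0.2815, 0.1514]
wrist_force: [0.4, -0.4, -3.7]
```

```bash
python3 -m creep '[{"delta_pos":[0,0,0.7],"dr":[0,0,0],"fingers":5},{"delta_pos":[0,0,1],"dr":[0,0,0],"fingers":5}]' | grep -E "pos|wrist"
```

```text
eef_pos: [0.5408, 0.2815, 0.1504]
wrist_force: [0.9, 0.0, -3.1]
```

```bash
python3 -m creep '[{"delta_pos":[0,0,0.7],"dr":[0,0,0],"fingers":5},{"delta_pos":[0,0,1],"dr":[0,0,0],"fingers":5}]' | grep -E "pos|wrist"
```

```text
eef_pos: [0.5408, 0.2815, 0.1495]
wrist_force: [-0.5, -0.1, -3.0]
```

```bash
python3 -m creep '[{"delta_pos":[0,0,0.7],"dr":[0,0,0],"fingers":5},{"delta_pos":[0,0,1],"dr":[0,0,0],"fingers":5}]' | grep -E "pos|wrist"
```

```text
eef_pos: [0.5408, 0.2815, 0.1484]
wrist_force: [-0.2, 0.3, -3.5]
```

```bash
python3 -m creep '[{"delta_pos":[0,0,0.7],"dr":[0,0,0],"fingers":5},{"delta_pos":[0,0,1],"dr":[0,0,0],"fingers":5}]' | grep -E "pos|wrist"
```

```text
eef_pos: [0.5408, 0.2815, 0.1474]
wrist_force: [-0.0, 0.3, -3.7]
```

```bash
python3 -m creep '[{"delta_pos":[0,0,0.7],"dr":[0,0,0],"fingers":5},{"delta_pos":[0,0,1],"dr":[0,0,0],"fingers":5}]' | grep -E "pos|wrist"
```

```text
eef_pos: [0.5408, 0.2815, 0.1464]
wrist_force: [0.3, -0.1, -3.8]
```

```bash
for i in 1 ; do python3 -m creep '[{"delta_pos":[0,0,0.8],"dr":[0,0,0],"fingers":5},{"delta_pos":[0,0,1.5],"dr":[0,0,0],"fingers":5}]' | grep -E "pos|wrist"; done
```

```text
eef_pos: [0.5413, 0.2815, 0.1454]
wrist_force: [-0.5, -1.3, 2.0]
```

```bash
python3 -m creep '[{"delta_pos":[0,0,0.8],"dr":[0,0,0],"fingers":5},{"delta_pos":[0,0,1.5],"dr":[0,0,0],"fingers":5}]' | grep -E "pos|wrist"
```

```text
eef_pos: [0.5418, 0.2815, 0.1449]
wrist_force: [-0.1, -3.4, 10.9]
```

```bash
python3 -m creep '[{"delta_pos":[0,0,0.8],"dr":[0,0,0],"fingers":5},{"delta_pos":[0,0,1.5],"dr":[0,0,0],"fingers":5}]' | grep -E "pos|wrist"
```

```text
eef_pos: [0.5423, 0.2816, 0.1447]
wrist_force: [-3.5, -5.1, 19.7]
```

```bash
python3 - <<'E'
from h import *
for n in("scene","top"):
    p,d,K,V=grab(n); X=pts(d,K,V)
    m=(np.hypot(X[...,0]-.539,X[...,1]-.281)<.04)&(X[...,2]>.06)&(X[...,2]<.2)
    Q=X[m]*1000; h=np.histogram(Q[:,2],np.arange(60,156,4)); print(n,dict(zip(h[1].astype(int).tolist(),h[0].tolist())))
E
```

```text
scene {60: 0, 64: 0, 68: 0, 72: 0, 76: 0, 80: 0, 84: 0, 88: 0, 92: 4, 96: 102, 100: 115, 104: 23, 108: 43, 112: 42, 116: 8, 120: 5, 124: 26, 128: 68, 132: 11, 136: 6, 140: 7, 144: 5, 148: 7}
top {60: 0, 64: 0, 68: 0, 72: 0, 76: 0, 80: 0, 84: 0, 88: 1, 92: 2, 96: 70, 100: 109, 104: 23, 108: 11, 112: 24, 116: 5, 120: 0, 124: 5, 128: 22, 132: 9, 136: 0, 140: 0, 144: 0, 148: 0}
```

Contact at 0.1454 (collar about 8 mm above the piston) and the piston holds. Backing off to a light push and turning.

```bash
python3 -m creep '[{"delta_pos":[0.8,0.2,-2.0],"dr":[0,0,3],"fingers":5},{"delta_pos":[0.8,0.2,-1.6],"dr":[0,0,9],"fingers":5},{"delta_pos":[0.8,0.2,-1.2],"dr":[0,0,15],"fingers":5},{"delta_pos":[0.8,0.2,-0.8],"dr":[0,0,21],"fingers":5}]' | grep -E "pos|wrist"
```

```text
eef_pos: [0.5412, 0.2811, 0.1439]
wrist_force: [-0.2, -2.2, 3.8]
```

```bash
python3 -m creep '[{"delta_pos":[0.2,0,0.5],"dr":[0,0,8],"fingers":5},{"delta_pos":[0.2,0,1.0],"dr":[0,0,16],"fingers":5},{"delta_pos":[0.2,0,1.5],"dr":[0,0,24],"fingers":5}]' | grep -E "pos|wrist"; python3 -c "
from h import *
want(540,281,130,161.5)"
```

```text
eef_pos: [0.5411, 0.2809, 0.1423]
wrist_force: [0.3, -2.7, 3.4]
shift [ 1.   0.6 12.3] turn [ -0.1   0.1 -46.1] z down [ 2.e-03  6.e-04 -1.e+00] yaw 115.4 q [ 26.  27.  98.  -0.  55. -89.]
```

```bash
python3 -m creep '[{"delta_pos":[0.3,0,0.5],"dr":[0,0,8],"fingers":5},{"delta_pos":[0.3,0,1.0],"dr":[0,0,16],"fingers":5},{"delta_pos":[0.3,0,1.6],"dr":[0,0,24],"fingers":5},{"delta_pos":[0.3,0,2.1],"dr":[0,0,32],"fingers":5},{"delta_pos":[0.3,0,2.6],"dr":[0,0,40],"fingers":5}]' | grep -E "pos|wrist"; python3 -c "
from h import *
print(robot.read_state()['ft_torque'])"
```

```text
eef_pos: [0.5408, 0.2806, 0.1398]
wrist_force: [-0.3, -2.7, 4.4]
[-0.48116173  0.06277775  0.08628205]
```

```bash
python3 -m creep '[{"delta_pos":[0,0,0.5],"dr":[0,0,8],"fingers":5},{"delta_pos":[0,0,1.1],"dr":[0,0,16],"fingers":5}]' | grep -E "pos|wrist"; python3 -c "
from h import *
print(robot.read_state()['ft_torque'])"
```

```text
eef_pos: [0.5407, 0.2805, 0.1386]
wrist_force: [-1.5, -3.1, 5.4]
[-0.59808848  0.17850241 -0.05456989]
```

```bash
python3 -m creep '[{"delta_pos":[0,0,0.5],"dr":[0,0,8],"fingers":5},{"delta_pos":[0,0,0.5],"dr":[0,0,8],"fingers":5}]' | grep -E "pos|wrist"; python3 -c "
from h import *
print(robot.read_state()['ft_torque'])"
```

```text
eef_pos: [0.5406, 0.2805, 0.138]
wrist_force: [-0.8, -3.1, 6.9]
[-0.57645978  0.16797051 -0.00709405]
```

```bash
python3 -m creep '[{"delta_pos":[0,0,0.5],"dr":[0,0,8],"fingers":5},{"delta_pos":[0,0,0.5],"dr":[0,0,8],"fingers":5}]' | grep -E "pos|wrist"; python3 -c "
from h import *
print(robot.read_state()['ft_torque'])"
```

```text
eef_pos: [0.5405, 0.2806, 0.1376]
wrist_force: [-1.0, -2.9, 5.2]
[-0.50882194  0.24824421  0.05168659]
```

```bash
python3 -m creep '[{"delta_pos":[0,0,0.5],"dr":[0,0,8],"fingers":5},{"delta_pos":[0,0,0.5],"dr":[0,0,8],"fingers":5}]' | grep -E "pos|wrist"; python3 -c "
from h import *
print(robot.read_state()['ft_torque'])"
```

```text
eef_pos: [0.5403, 0.2808, 0.1374]
wrist_force: [-2.2, -0.9, 9.0]
[-0.31327949  0.5720061   0.23759841]
```

```bash
python3 -m creep '[{"delta_pos":[0,0,0.3],"dr":[0,0,8],"fingers":5},{"delta_pos":[0,0,0.3],"dr":[0,0,8],"fingers":5}]' | grep -E "pos|wrist"; python3 -c "
from h import *
print(robot.read_state()['ft_torque'])"
```

```text
eef_pos: [0.5402, 0.2809, 0.1373]
wrist_force: [-2.7, -2.1, 10.1]
[-0.30952335  0.82048305 -0.07433046]
```

```bash
python3 - <<'E'
from h import *
for i in range(8):
    grab("scene"); s=robot.read_state(); print(s['ft_torque'].round(3),s['wrist_force'].round(1),(s['eef_pos']*1000).round(2))
E
```

```text
[-0.253  0.804 -0.045] [-4.  -2.2 10.4] [540.27 280.92 137.31]
[-0.289  0.764 -0.009] [-2.4 -3.1  8.6] [540.3  280.91 137.32]
[-0.265  0.841 -0.029] [-3.8 -2.6  9.8] [540.27 280.91 137.29]
[-0.28   0.825 -0.054] [-2.9 -2.3 10.2] [540.28 280.88 137.3 ]
[-0.269  0.837  0.022] [-2.8 -2.1  9.5] [540.26 280.89 137.29]
[-0.274  0.818 -0.027] [-2.3 -2.6  9.9] [540.28 280.9  137.31]
[-0.288  0.819  0.076] [-3.6 -2.7  9.6] [540.28 280.9  137.33]
[-0.337  0.812 -0.052] [-2.9 -2.3 10.2] [540.28 280.89 137.32]
```

```bash
python3 -m creep '[{"delta_pos":[0.4,0,0],"dr":[0,0,8],"fingers":5},{"delta_pos":[0.4,0,0],"dr":[0,0,14],"fingers":5}]' | grep -E "time|pos|wrist"; python3 -c "
from h import *
print(robot.read_state()['ft_torque']);want(0,0,0,0)"; python3 -m creep '[{"delta_pos":[0,0,-2],"dr":[0,0,2],"fingers":5},{"delta_pos":[0,0,-4],"dr":[0,0,4],"fingers":5},{"delta_pos":[0,0,-6],"dr":[0,0,6],"fingers":5}]' | grep -E "time|pos|wrist";python3 - <<'E'
from h import *
for i in range(6):
    p,d,K,V=grab("scene"); s=robot.read_state(); print(s['ft_torque'].round(3),s['wrist_force'].round(1),(s['eef_pos']*1000).round(2))
X=pts(d,K,V)
m=(np.hypot(X[...,0]-.539,X[...,1]-.281)<.027)&(X[...,2]>.06)&(X[...,2]<.2)
h=np.histogram(X[m][:,2]*1000,np.arange(90,150,3)); print(dict(zip(h[1].astype(int).tolist(),h[0].tolist())))
E
```

```text
time: 23.25
eef_pos: [0.5396, 0.2813, 0.1372]
wrist_force: [-3.8, -1.8, 9.9]
[-0.21212152  1.1636997   0.2374742 ]
shift [-147.2 -590.4  137.1] turn [-0.  -0.  13.5] z down [-2.e-04  7.e-04 -1.e+00] yaw 13.5 q [26. 27. 98.  0. 54. 13.]
time: 23.55
eef_pos: [0.5391, 0.281, 0.1411]
wrist_force: [-0.6, 0.3, -5.8]
[-0.231  0.139  0.006] [-0.4 -0.7 -5.6] [539.2  281.   141.43]
[-0.017  0.137 -0.   ] [-0.9 -0.8 -5.3] [539.2  280.96 141.33]
[0.188 0.168 0.025] [-1.1  0.4 -5.5] [539.18 280.91 141.23]
[0.285 0.28  0.056] [-0.7  0.4 -5.2] [539.23 280.9  141.24]
[ 0.343  0.227 -0.011] [-0.7  0.4 -6.4] [539.25 280.89 141.25]
[0.293 0.257 0.027] [-1.5  0.5 -5.7] [539.28 280.88 141.31]
{90: 0, 93: 0, 96: 11, 99: 15, 102: 14, 105: 13, 108: 10, 111: 16, 114: 20, 117: 33, 120: 28, 123: 36, 126: 44, 129: 10, 132: 5, 135: 1, 138: 7, 141: 4, 144: 3}
```

The wrist now carries puller plus piston (about −5.7 N). Lifting slowly with a gentle clockwise turn, so that any drag keeps the thread tight.

```bash
python3 -m creep '[{"delta_pos":[0,0,-2],"dr":[0,0,2],"fingers":5},{"delta_pos":[0,0,-4],"dr":[0,0,4],"fingers":5},{"delta_pos":[0,0,-6],"dr":[0,0,6],"fingers":5},{"delta_pos":[0,0,-8],"dr":[0,0,8],"fingers":5},{"delta_pos":[0,0,-10],"dr":[0,0,10],"fingers":5},{"delta_pos":[0,0,-12],"dr":[0,0,12],"fingers":5}]' | grep -E "time|pos|wrist";python3 - <<'E'
from h import *
for i in range(3):
    p,d,K,V=grab("scene"); s=robot.read_state(); print(s['ft_torque'].round(3),s['wrist_force'].round(1),(s['eef_pos']*1000).round(2))
X=pts(d,K,V)
m=(np.hypot(X[...,0]-.539,X[...,1]-.281)<.027)&(X[...,2]>.06)&(X[...,2]<.2)
h=np.histogram(X[m][:,2]*1000,np.arange(90,150,3)); print(dict(zip(h[1].astype(int).tolist(),h[0].tolist())))
E
```

```text
time: 24.45
eef_pos: [0.5395, 0.2809, 0.1535]
wrist_force: [-1.1, 0.5, -5.9]
[ 0.177  0.399 -0.025] [-1.8 -0.  -5.5] [539.58 280.93 153.84]
[0.042 0.303 0.033] [-1.7 -0.4 -5.4] [539.54 280.92 153.74]
[0.002 0.323 0.022] [-1.   0.  -4.8] [539.53 280.9  153.65]
{90: 0, 93: 0, 96: 10, 99: 19, 102: 11, 105: 15, 108: 14, 111: 17, 114: 16, 117: 6, 120: 16, 123: 15, 126: 18, 129: 32, 132: 26, 135: 27, 138: 57, 141: 12, 144: 6}
```

```bash
python3 -m creep '[{"delta_pos":[0,0,-2],"dr":[0,0,2],"fingers":5},{"delta_pos":[0,0,-4],"dr":[0,0,4],"fingers":5},{"delta_pos":[0,0,-6],"dr":[0,0,6],"fingers":5},{"delta_pos":[0,0,-8],"dr":[0,0,8],"fingers":5},{"delta_pos":[0,0,-10],"dr":[0,0,10],"fingers":5},{"delta_pos":[0,0,-12],"dr":[0,0,12],"fingers":5},{"delta_pos":[0,0,-14],"dr":[0,0,14],"fingers":5},{"delta_pos":[0,0,-16],"dr":[0,0,16],"fingers":5}]' | grep -E "time|pos|wrist"
```

```text
time: 25.4
eef_pos: [0.5398, 0.2808, 0.1696]
wrist_force: [0.1, 0.3, -5.8]
```

```bash
python3 -m creep '[{"delta_pos":[0,0,-2],"dr":[0,0,2],"fingers":5},{"delta_pos":[0,0,-4],"dr":[0,0,4],"fingers":5},{"delta_pos":[0,0,-6],"dr":[0,0,6],"fingers":5},{"delta_pos":[0,0,-8],"dr":[0,0,8],"fingers":5},{"delta_pos":[0,0,-10],"dr":[0,0,10],"fingers":5},{"delta_pos":[0,0,-12],"dr":[0,0,12],"fingers":5},{"delta_pos":[0,0,-14],"dr":[0,0,14],"fingers":5},{"delta_pos":[0,0,-16],"dr":[0,0,16],"fingers":5}]' | grep -E "time|pos|wrist"
```

```text
time: 26.2
eef_pos: [0.5399, 0.2808, 0.1857]
wrist_force: [-0.7, 0.1, -5.8]
```

```bash
python3 -m creep '[{"delta_pos":[0,0,-2],"dr":[0,0,2],"fingers":5},{"delta_pos":[0,0,-4],"dr":[0,0,4],"fingers":5},{"delta_pos":[0,0,-6],"dr":[0,0,6],"fingers":5},{"delta_pos":[0,0,-8],"dr":[0,0,8],"fingers":5},{"delta_pos":[0,0,-10],"dr":[0,0,10],"fingers":5},{"delta_pos":[0,0,-12],"dr":[0,0,12],"fingers":5},{"delta_pos":[0,0,-14],"dr":[0,0,14],"fingers":5},{"delta_pos":[0,0,-16],"dr":[0,0,16],"fingers":5}]' | grep -E "time|pos|wrist";python3 - <<'E'
from h import *
p,d,K,V=grab("scene"); s=robot.read_state(); print(s['wrist_force'].round(1),(s['eef_pos']*1000).round(2))
X=pts(d,K,V)
m=(np.hypot(X[...,0]-.539,X[...,1]-.281)<.029)&(X[...,2]>.06)&(X[...,2]<.24)
h=np.histogram(X[m][:,2]*1000,np.arange(90,210,4)); print(dict(zip(h[1].astype(int).tolist(),h[0].tolist())))
want(557,-303,207,-40)
E
```

```text
time: 27.0
eef_pos: [0.5399, 0.2808, 0.2017]
wrist_force: [0.5, 0.2, -5.8]
[ 1.3 -0.2 -4.6] [540.04 280.92 202.05]
{90: 11, 94: 13, 98: 35, 102: 2, 106: 0, 110: 0, 114: 0, 118: 0, 122: 0, 126: 0, 130: 4, 134: 10, 138: 21, 142: 21, 146: 16, 150: 23, 154: 15, 158: 20, 162: 19, 166: 21, 170: 18, 174: 37, 178: 46, 182: 38, 186: 59, 190: 9, 194: 7, 198: 7, 202: 6}
shift [-343.   472.9   -5. ] turn [  0.   -0.  -12.4] z down [ 6.e-04  1.e-04 -1.e+00] yaw -52.4 q [26. 23. 96. -0. 61. 79.]
```

Piston clear and hanging on the puller: depth is continuous from 0.130 up, wrist −5.8 N. Carrying it smoothly to the tray without turning.

```bash
python3 -m creep '[{"delta_pos":[-2,3,0],"dr":[0,0,0],"fingers":5},{"delta_pos":[-6,8,0],"dr":[0,0,0],"fingers":5},{"delta_pos":[-11,15,0],"dr":[0,0,0],"fingers":5},{"delta_pos":[-17,23,0],"dr":[0,0,0],"fingers":5},{"delta_pos":[-24,33,0],"dr":[0,0,0],"fingers":5},{"delta_pos":[-32,44,0],"dr":[0,0,0],"fingers":5},{"delta_pos":[-42,58,0],"dr":[0,0,0],"fingers":5},{"delta_pos":[-53,73,0],"dr":[0,0,0],"fingers":5}]' | grep -E "time|pos|wrist"; python3 -m creep '[{"delta_pos":[-12,16,0],"dr":[0,0,0],"fingers":5},{"delta_pos":[-24,33,0],"dr":[0,0,0],"fingers":5},{"delta_pos":[-36,49,0],"dr":[0,0,0],"fingers":5},{"delta_pos":[-48,66,0],"dr":[0,0,0],"fingers":5},{"delta_pos":[-60,82,0],"dr":[0,0,0],"fingers":5},{"delta_pos":[-72,99,0],"dr":[0,0,0],"fingers":5},{"delta_pos":[-84,115,0],"dr":[0,0,0],"fingers":5},{"delta_pos":[-96,132,0],"dr":[0,0,0],"fingers":5}]' | grep -E "time|pos|wrist";python3 -c "
from h import *
want(557,-303,207,-52.4)"
```

```text
time: 27.85
eef_pos: [0.5425, 0.1892, 0.2019]
wrist_force: [0.2, -0.2, -5.5]
time: 28.65
eef_pos: [0.5469, 0.0257, 0.2019]
wrist_force: [-0.1, 0.2, -5.8]
shift [-193.   266.3   -5. ] turn [0.  0.  0.1] z down [ 1.e-04 -1.e-04 -1.e+00] yaw -52.3 q [  1.  18. 103.  -0.  59.  54.]
```

```bash
python3 -m creep '[{"delta_pos":[-12,17,0],"dr":[0,0,0],"fingers":5},{"delta_pos":[-24,33,0],"dr":[0,0,0],"fingers":5},{"delta_pos":[-36,50,0],"dr":[0,0,0],"fingers":5},{"delta_pos":[-48,66,0],"dr":[0,0,0],"fingers":5},{"delta_pos":[-60,83,0],"dr":[0,0,0],"fingers":5},{"delta_pos":[-72,99,0],"dr":[0,0,0],"fingers":5},{"delta_pos":[-84,116,0],"dr":[0,0,0],"fingers":5},{"delta_pos":[-96,132,0],"dr":[0,0,0],"fingers":5}]' | grep -E "time|pos|wrist"; python3 -m creep '[{"delta_pos":[-12,17,0],"dr":[0,0,0],"fingers":5},{"delta_pos":[-24,33,0],"dr":[0,0,0],"fingers":5},{"delta_pos":[-36,50,0],"dr":[0,0,0],"fingers":5},{"delta_pos":[-47,65,0],"dr":[0,0,0],"fingers":5},{"delta_pos":[-56,77,0],"dr":[0,0,0],"fingers":5},{"delta_pos":[-63,87,0],"dr":[0,0,0],"fingers":5},{"delta_pos":[-68,94,0],"dr":[0,0,0],"fingers":5},{"delta_pos":[-71,98,0],"dr":[0,0,0],"fingers":5}]' | grep -E "time|pos|wrist";python3 -c "
from h import *
want(557,-303,72.8,-52.4)"
```

```text
time: 29.45
eef_pos: [0.5515, -0.1375, 0.202]
wrist_force: [0.5, -0.2, -5.7]
time: 30.25
eef_pos: [0.5558, -0.2571, 0.2017]
wrist_force: [0.4, -0.4, -5.7]
shift [-27.1  37.  128.9] turn [-0.   0.   0.1] z down [-1.e-04  1.e-04 -1.e+00] yaw -52.3 q [-26.  23.  95.   0.  62.  26.]
```

```bash
python3 -m creep '[{"delta_pos":[-6,9,0],"dr":[0,0,0],"fingers":5},{"delta_pos":[-14,19,2],"dr":[0,0,0],"fingers":5},{"delta_pos":[-21,28,6],"dr":[0,0,0],"fingers":5},{"delta_pos":[-26,35,12],"dr":[0,0,0],"fingers":5},{"delta_pos":[-27,37,20],"dr":[0,0,0],"fingers":5},{"delta_pos":[-27,37,29],"dr":[0,0,0],"fingers":5},{"delta_pos":[-27,37,38],"dr":[0,0,0],"fingers":5},{"delta_pos":[-27,37,47],"dr":[0,0,0],"fingers":5}]' | grep -E "time|pos|wrist"; python3 -m creep '[{"delta_pos":[0,0,9],"dr":[0,0,0],"fingers":5},{"delta_pos":[0,0,18],"dr":[0,0,0],"fingers":5},{"delta_pos":[0,0,27],"dr":[0,0,0],"fingers":5},{"delta_pos":[0,0,36],"dr":[0,0,0],"fingers":5},{"delta_pos":[0,0,45],"dr":[0,0,0],"fingers":5},{"delta_pos":[0,0,53],"dr":[0,0,0],"fingers":5},{"delta_pos":[0,0,59],"dr":[0,0,0],"fingers":5},{"delta_pos":[0,0,62],"dr":[0,0,0],"fingers":5}]' | grep -E "time|pos|wrist";python3 -c "
from h import *
want(557,-303,72.8,-52.4)"
```

```text
time: 31.05
eef_pos: [0.5569, -0.3017, 0.1537]
wrist_force: [1.8, 0.8, -6.8]
time: 31.85
eef_pos: [0.5569, -0.3022, 0.092]
wrist_force: [0.2, 0.2, -6.0]
shift [-0.4  0.8 19.2] turn [-0.   0.   0.1] z down [-7.e-04  4.e-04 -1.e+00] yaw -52.3 q [-30.  33.  96.   0.  51.  23.]
```

```bash
python3 -m creep '[{"delta_pos":[0,0,4],"dr":[0,0,0],"fingers":5},{"delta_pos":[0,0,8],"dr":[0,0,0],"fingers":5},{"delta_pos":[0,0,11],"dr":[0,0,0],"fingers":5},{"delta_pos":[0,0,14],"dr":[0,0,0],"fingers":5},{"delta_pos":[0,0,16],"dr":[0,0,0],"fingers":5},{"delta_pos":[0,0,17],"dr":[0,0,0],"fingers":5}]' | grep -E "time|pos|wrist"
```

```text
time: 32.45
eef_pos: [0.5571, -0.3022, 0.0756]
wrist_force: [0.1, 0.6, -5.2]
```

```bash
python3 -m creep '[{"delta_pos":[0,0,0.5],"dr":[0,0,0],"fingers":5},{"delta_pos":[0,0,1],"dr":[0,0,0],"fingers":5},{"delta_pos":[0,0,1.5],"dr":[0,0,0],"fingers":5}]' | grep -E "time|pos|wrist"
```

```text
time: 32.75
eef_pos: [0.5572, -0.3023, 0.0744]
wrist_force: [0.9, -0.1, -5.4]
```

```bash
python3 -m creep '[{"delta_pos":[0,0,0.5],"dr":[0,0,0],"fingers":5},{"delta_pos":[0,0,1],"dr":[0,0,0],"fingers":5}]' | grep -E "time|pos|wrist"
```

```text
time: 32.95
eef_pos: [0.5572, -0.3023, 0.0734]
wrist_force: [0.1, 0.0, -5.9]
```

```bash
python3 -m creep '[{"delta_pos":[0,0,0.4],"dr":[0,0,0],"fingers":5},{"delta_pos":[0,0,0.8],"dr":[0,0,0],"fingers":5}]' | grep -E "time|pos|wrist"
```

```text
time: 33.15
eef_pos: [0.5572, -0.3023, 0.0725]
wrist_force: [-0.4, 0.1, -5.9]
```

```bash
python3 -m creep '[{"delta_pos":[0,0,0.5],"dr":[0,0,0],"fingers":5},{"delta_pos":[0,0,1],"dr":[0,0,0],"fingers":5}]' | grep -E "time|pos|wrist"
```

```text
time: 33.35
eef_pos: [0.5575, -0.3025, 0.072]
wrist_force: [-0.0, 0.8, 1.3]
```

```bash
python3 -m creep '[{"delta_pos":[0,0,0.5],"dr":[0,0,0],"fingers":5},{"delta_pos":[0,0,1],"dr":[0,0,0],"fingers":5}]' | grep -E "time|pos|wrist"
```

```text
time: 33.55
eef_pos: [0.5579, -0.3028, 0.0719]
wrist_force: [-2.7, 0.9, 10.5]
```

The piston landed at 0.0720, exactly the height expected with the collar home. Relieving the push, then releasing.

```bash
python3 -m creep '[{"delta_pos":[0,0,-1.3],"dr":[0,0,0],"fingers":5},{"delta_pos":[0,0,-1.4],"dr":[0,0,0],"fingers":5},{"delta_pos":[0,0,-1.4],"dr":[0,0,0],"fingers":16},{"delta_pos":[0,0,-1.4],"dr":[0,0,0],"fingers":24},{"delta_pos":[0,0,-1.4],"dr":[0,0,0],"fingers":40},{"delta_pos":[0,0,-1.4],"dr":[0,0,0],"fingers":50},{"delta_pos":[0,0,-1.4],"dr":[0,0,0],"fingers":50},{"delta_pos":[0,0,-1.4],"dr":[0,0,0],"fingers":50}]' 20; python3 -m creep '[{"delta_pos":[0,0,-20],"dr":[0,0,0],"fingers":50},{"delta_pos":[0,0,-50],"dr":[0,0,0],"fingers":50},{"delta_pos":[0,0,-90],"dr":[0,0,0],"fingers":50},{"delta_pos":[0,0,-140],"dr":[0,0,0],"fingers":50},{"delta_pos":[0,0,-170],"dr":[0,0,0],"fingers":50},{"delta_pos":[0,0,-170],"dr":[0,0,0],"fingers":50},{"delta_pos":[0,0,-170],"dr":[0,0,0],"fingers":50}]'; python3 - <<'E'
from h import *
for n in("scene","top"):
    p,d,K,V=grab(n); X=pts(d,K,V)
    m=(np.hypot(X[...,0]-.558,X[...,1]+.303)<.062)&(X[...,2]>.012)&(X[...,2]<.15)
    print(n)
    for z in range(12,150,6):
        Q=X[m&(X[...,2]*1000>=z)&(X[...,2]*1000<z+6)]*1000
        if len(Q): print(z,len(Q),Q.min(0).round(),Q.max(0).round())
E
```

```text
time: 34.35
eef_pos: [0.5572, -0.3023, 0.072]
tcp_rot: [2.973, 1.015, 0.0]
wrist_force: [0.2, -0.6, 0.1]
grip_width: 0.0503
finger_force: 0.0
time: 35.05
eef_pos: [0.5572, -0.3023, 0.2425]
tcp_rot: [2.972, 1.015, 0.001]
wrist_force: [-0.8, 0.6, -0.2]
grip_width: 0.05
finger_force: 0.0
scene
12 21 [ 553. -328.   12.] [ 583. -297.   18.]
18 27 [ 558. -328.   18.] [ 583. -290.   24.]
24 31 [ 553. -329.   24.] [ 583. -286.   30.]
30 35 [ 549. -328.   30.] [ 583. -283.   36.]
36 24 [ 544. -328.   36.] [ 582. -290.   42.]
42 54 [ 532. -328.   42.] [ 582. -280.   48.]
48 86 [ 534. -328.   48.] [ 582. -281.   54.]
54 147 [ 540. -323.   54.] [ 578. -284.   60.]
60 20 [ 548. -323.   60.] [ 577. -289.   66.]
66 8 [ 556. -310.   66.] [ 565. -301.   72.]
72 9 [ 559. -310.   73.] [ 565. -298.   78.]
78 8 [ 556. -310.   78.] [ 566. -301.   83.]
84 11 [ 560. -311.   84.] [ 566. -300.   90.]
90 8 [ 559. -310.   92.] [ 564. -298.   95.]
96 9 [ 557. -310.   97.] [ 566. -302.  102.]
102 7 [ 559. -311.  102.] [ 566. -303.  107.]
108 29 [ 522. -339.  108.] [ 603. -276.  114.]
114 78 [ 520. -341.  114.] [ 
[... 425 characters left out ...]
277.   48.]
48 56 [ 533. -322.   48.] [ 578. -278.   54.]
54 79 [ 535. -318.   54.] [ 577. -280.   60.]
60 24 [ 537. -314.   60.] [ 571. -283.   64.]
66 6 [ 550. -301.   67.] [ 562. -296.   71.]
72 1 [ 553. -297.   75.] [ 553. -297.   75.]
78 4 [ 552. -297.   78.] [ 561. -296.   83.]
84 3 [ 552. -300.   85.] [ 562. -296.   89.]
90 1 [ 556. -295.   92.] [ 556. -295.   92.]
96 3 [ 550. -302.   97.] [ 559. -294.   98.]
102 3 [ 552. -297.  102.] [ 558. -295.  104.]
108 7 [ 511. -330.  108.] [ 576. -280.  114.]
114 24 [ 513. -327.  114.] [ 595. -264.  120.]
120 38 [ 513. -332.  121.] [ 603. -264.  126.]
126 133 [ 512. -333.  126.] [ 603. -265.  132.]
132 33 [ 517. -326.  132.] [ 597. -270.  135.]
```

Depth in both views shows it upright near the tray centre, with the collar top at about 57 mm and the handle top at about 129 mm: screwed home, on the tray floor, and released.

```bash
python3 -c "
from workcell import robot
print(robot.hand_in())"
```

```text
the job is handed in; nothing more can be done
None
```

The piston stands upright near the middle of the wash tray with the puller screwed home and released, and I handed it in at about 35 s. On the first pull the piston rose about 20 mm and came off the thread, so I screwed in again at that height and drew it out. That leaves step 1 resting on the first screw-in, which looked fully home by height and force readings; no verdict came back.

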